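# Set slab-glass petals in the setting tray

## Task

Slide the tray's hold-down bar fully back to its stop, clear of the outlines, then lay every piece of slab glass that is on the bench onto the outline of its own colour in the tray: flat side down, facets up, pointed end on the outline's pointed end, set down and not dropped. When all of them lie true on their outlines, slide the bar fully home over their tips, and leave the other things on the bench where they are.

Things in the scene. Friction and masses are not known exactly. Their poses are not given: they have to be found in the camera images.
- tray: fixed plywood tray, x -48..+112 mm, y +-192 mm, top (glass lies here) 12 mm above bench. Origin on the bench under the middle of the row of outlines; row along y, +x points away from the robot to the bar. Along x = -45 mm a lip 4 mm high. Rails at y = +-172..187 mm, 27 mm above the top; wire handles out to y = +-214 mm, 28 mm above bench
- bar (a joint): aluminium hold-down bar sliding along tray x, in m: 0 = home (near edge at tray x = 14 mm, over the last 15 mm of the tips), 0.065 = fully back at its stop (near edge at 79 mm). 26 mm wide in x, 6 thick, 374 long; underside 27 mm above the tray top, 5 mm over flat-lying glass. Friction 3 N, damping 8 N s/m; stays where left
- bar_grip (a point): centre of the black grip in the middle of the bar, 59 mm above the bench: a block 16 mm along tray x, 50 mm along tray y, 26 mm high (45 to 71 mm above the bench, standing on the bar's top). Moves with the bar
- glass_red: ruby red slab glass, house-shaped petal 57 x 34 x 22 mm, 90 g; may be absent. Origin on the flat underside, x to the point, z out of the facets (up = lying right). Parallel sides y = +-17 mm from x = -28 (square end) to 12 mm, then a right-angled point, tip at x = 29 mm; upright to z = 16 mm, then bevelled in 5 mm to a pale top at 22 mm. Starts facets up
- glass_red_tip (a point): pointed end of the red glass: x = 29 mm, at its underside (absent if the glass is)
- field_red: petal outline printed in red with a black border on the tray's paper, the same size as the glass; no thickness to speak of. Origin at its middle on the board's surface, x (as the tray's x) to its pointed end (29 mm away), z up. The five outlines lie in a row 60 mm apart, in any order
- glass_yellow: amber yellow slab glass, house-shaped petal 57 x 34 x 22 mm, 90 g; may be absent. Origin on the flat underside, x to the point, z out of the facets (up = lying right). Parallel sides y = +-17 mm from x = -28 (square end) to 12 mm, then a right-angled point, tip at x = 29 mm; upright to z = 16 mm, then bevelled in 5 mm to a pale top at 22 mm. Starts standing on its square end
- glass_yellow_tip (a point): pointed end of the yellow glass: x = 29 mm, at its underside (absent if the glass is)
- field_yellow: petal outline printed in yellow with a black border on the tray's paper, the same size as the glass; no thickness to speak of. Origin at its middle on the board's surface, x (as the tray's x) to its pointed end (29 mm away), z up. The five outlines lie in a row 60 mm apart, in any order
- glass_blue: cobalt blue slab glass, house-shaped petal 57 x 34 x 22 mm, 90 g; may be absent. Origin on the flat underside, x to the point, z out of the facets (up = lying right). Parallel sides y = +-17 mm from x = -28 (square end) to 12 mm, then a right-angled point, tip at x = 29 mm; upright to z = 16 mm, then bevelled in 5 mm to a pale top at 22 mm. Starts standing on its square end
- glass_blue_tip (a point): pointed end of the blue glass: x = 29 mm, at its underside (absent if the glass is)
- field_blue: petal outline printed in blue with a black border on the tray's paper, the same size as the glass; no thickness to speak of. Origin at its middle on the board's surface, x (as the tray's x) to its pointed end (29 mm away), z up. The five outlines lie in a row 60 mm apart, in any order
- glass_green: leaf green slab glass, house-shaped petal 57 x 34 x 22 mm, 90 g; may be absent. Origin on the flat underside, x to the point, z out of the facets (up = lying right). Parallel sides y = +-17 mm from x = -28 (square end) to 12 mm, then a right-angled point, tip at x = 29 mm; upright to z = 16 mm, then bevelled in 5 mm to a pale top at 22 mm. Starts facets up
- glass_green_tip (a point): pointed end of the green glass: x = 29 mm, at its underside (absent if the glass is)
- field_green: petal outline printed in green with a black border on the tray's paper, the same size as the glass; no thickness to speak of. Origin at its middle on the board's surface, x (as the tray's x) to its pointed end (29 mm away), z up. The five outlines lie in a row 60 mm apart, in any order
- glass_white: opal white slab glass, house-shaped petal 57 x 34 x 22 mm, 90 g; may be absent. Origin on the flat underside, x to the point, z out of the facets (up = lying right). Parallel sides y = +-17 mm from x = -28 (square end) to 12 mm, then a right-angled point, tip at x = 29 mm; upright to z = 16 mm, then bevelled in 5 mm to a pale top at 22 mm. Starts standing on its square end
- glass_white_tip (a point): pointed end of the white glass: x = 29 mm, at its underside (absent if the glass is)
- field_white: petal outline printed in white with a black border on the tray's paper, the same size as the glass; no thickness to speak of. Origin at its middle on the board's surface, x (as the tray's x) to its pointed end (29 mm away), z up. The five outlines lie in a row 60 mm apart, in any order
- solder_reel: bystander, to be left alone: reel of solder standing on its flange, 64 mm across, 42 mm high; origin at the middle of its underside
- flux_bottle: bystander, to be left alone: amber jar with black cap, 44 mm across, 85 mm high; origin at the middle of its underside
- sponge_dish: bystander, to be left alone: glass dish with a yellow sponge, 94 mm across, 30 mm high; origin at the middle of its underside
- pliers: bystander, to be left alone: blue-handled pliers lying flat, 170 mm long, 16 mm high, long axis = x; origin at the middle of its underside
- tool_cup: bystander, to be left alone: perforated steel cup with tools in it, 76 mm across, 100 mm high, tools to 145 mm; origin at the middle of its underside
- bench_brush: bystander, to be left alone: green bench brush lying flat, 200 mm long, 42 mm wide, 20 mm high, long axis = x; origin at the middle of its underside

How it is judged:
By the outcome, as a careful person would: the job done as asked, in the order asked, and still so for the second after the job is handed in, with the robot touching nothing.
Of glass_red, glass_yellow, glass_blue, glass_green, glass_white only 3 to 5 are there at a start; the rules pass over those that are not, and their reading is None.
At some moment in a run one of glass_red, glass_green may be knocked a few centimetres aside while the robot is not near it.
It also fails if it takes over 210 s, if anything falls off the work surface, if the arm or the gripper's body presses on something with over 40 N, if the wrist force passes 120 N, or if a joint passes its speed limit or range.

## Robot

A 6-joint arm with a two-finger parallel gripper is mounted at the origin on the work surface. World frame = base frame: x ahead of the robot, y to its left, z up, the work surface at z = 0. Lengths are in m, angles in rad, forces in N, time in s.
With the tool pointing down it reaches from about 0.4 to 0.925 m from the base axis. Payload 12.5 kg.
Tool frame: the origin (TCP) lies at the very end of the fingers, on their centre line; the grasp point (between the pads) lies 19 mm behind it; z points along the fingers, y is the direction in which the jaws open and shut (so a half turn about z gives the same grasp; the last joint's range is limited). The gripper opens to 95 mm and grips with 3 to 60 N. Pads are 20 mm wide; open, the fingers measure 119 mm over their backs; the gripper's body (75 mm by 180 mm) begins 59 mm behind the grasp point.
Start: joints at [1.122, 0.491, 1.559, -0, 1.092, -0.106], TCP at [0.21, 0.589, 0.215] pointing down, gripper open.
Joint ranges: [-3.1, 3.1], [-0.84, 2.19], [0.05, 2.79], [-1.13, 4.28], [0.06, 2.93], [-2.69, 2.69]. Speed limits (rad/s): [2.22, 2.22, 2.79, 3.14, 3.14, 3.14].

## Interface

Orientations are given as a 3x3 rotation matrix whose columns are the frame's x, y, z axes.
In Python, from rig import env gives the robot as it stands. The module is installed in compiled form; this text tells all that it offers.
- The arm moves only by the tool carry_out, never from a script. Its argument "steps" is a list that holds one entry, the list of rows, each a list of 4 numbers: the shift along the tool's x, y, z each as a share of 8 cm, from -1 to 1, then the turn about the tool's z as a share of pi/4 rad, from -1 to 1. A call has exactly 10 rows; each row is the pose to reach, as a shift and turn from the pose commanded when the call began, along the tool's axes at that moment; what a row does not reach only later rows make up. A row lasts 1/8 s, in which the tool goes at most 62.5 mm and 10.7 degrees, less where a joint would pass 70% of its speed; a pose out of reach is approached as far as the arm can. A call with a number of a shift or a turn outside -1 to 1 is refused whole. A call with a gripper value outside its range is refused whole. "jaw" is the opening, from -1 (shut) to 1 (fully open), so that 0 is half open, set as the call begins (left out, the last holds). The fingers move at their own pace and stop on an object; the grip force is fixed at half the most. Time passes only in rows, so rows that repeat a pose let the fingers close, or fill a call up. It gives the time, the measured TCP pose, the force and the opening at its end, in the units of the state.
- env.get_obs(): the state, without advancing time (a new reading comes with each control period).
- env.read_camera(name): name is "side" or "top"; returns a dict with "img" (420x560x3 uint8, red, green, blue), "intrinsics" (3x3 intrinsics, pixels), "dist" ([k1, k2, p1, p2, k3] as OpenCV has them; the pictures are not rectified), "R" (3x3) and "t" (3): a world point X has camera coordinates R X + t. Camera axes: x right, y down, z forward; pixel columns grow to the right and rows downward; lengths in m; the calibration is good to about 2 mm. A picture is of the moment at which its call begins. There is no depth.
- env.finish_job(): hands the job in, once; it reports no verdict.
Trained networks look in the newest picture that a camera, given by its name, has taken for a name from the list of things; names that differ only in an ending like _2 or _b are one class to them, and where a whole thing is asked for, a point or a joint stands for the part that bears it (a point fixed in the world has none). Each returns a list of dicts, best first, with "conf" (0 to 1); they miss things now and then, are a little off and sometimes report something else, mostly with a low value. They report only what shows in the picture. A call takes as long as a camera call.
- env.search_frame(thing, camera): "location" ([x, y, z] in m, in the coordinates of the camera as it stood for that picture, good to about 4 mm: the middle of the surface that is visible of it).
- env.tip_of(thing, camera): "location" ([x, y, z] in m, in the coordinates of the camera as it stood for that picture, good to about 4 mm: a listed point, or the origin of a listed thing).
The state is a dict: "time": time; "joint_pos": joint angles; "joint_velocities": joint speeds; "tau": joint torques, N m; "position": TCP position; "orientation": TCP orientation; "contact_force": force on the tool from outside, world axes, zero at the start; "wrist_torque": the same for the moment, N m; "width": finger opening in m.
Only numpy, scipy, OpenCV 4.12 (cv2) and the standard library are available. Lean on these libraries where they do the work, as an engineer would, in place of code of your own. Each camera call takes 0.05 s, during which the arm holds its last target.

## Working session

There is one attempt and no reset: what is moved stays moved. The work goes in short steps, Python scripts to look and compute and a tool call to move; the robot and the scene stay as the last step left them, time stands still between calls to the robot, and variables do not carry over. Pictures are saved under pics/ and viewed, and the job is handed in when it is done.

Besides the shell and the picture viewer there is one more tool, called after "Request:" as name(argument=value, ...) on one line, values as JSON. carry_out: Moves the arm, as the interface text tells. Shift numbers are shares of 8 cm and turn numbers shares of pi/4 rad, none past 1 either way. Its arguments: {"type":"object","properties":{"steps":{"type":"array","items":{"type":"array","items":{"type":"array","items":{"type":"number","minimum":-1,"maximum":1}}}},"jaw":{"type":"number"}},"required":["steps"]}

```bash
ls; mkdir -p pics
cat > h.py <<'E'
import numpy as np, cv2
from rig import env
def snap(name,fn):
    c=env.read_camera(name); cv2.imwrite('pics/'+fn,cv2.cvtColor(c['img'],cv2.COLOR_RGB2BGR)); return c
def w(c,p): return c['R'].T@(np.array(p)-c['t'])
def proj(c,X):
    X=np.atleast_2d(np.array(X,float)); r,_=cv2.Rodrigues(np.array(c['R'])); return cv2.projectPoints(X,r,np.array(c['t'],float),np.array(c['intrinsics'],float),np.array(c['dist'],float))[0][:,0]
def ray(c,uv,z):
    u=cv2.undistortPoints(np.array([[uv]],float),np.array(c['intrinsics'],float),np.array(c['dist'],float))[0,0]
    d=c['R'].T@np.array([u[0],u[1],1]); o=-c['R'].T@c['t']; s=(z-o[2])/d[2]; return o+s*d
E
python3 - <<'E'
from h import *
np.set_printoptions(precision=4,suppress=True)
s=env.get_obs(); print(s)
for n in ['side','top']:
    c=snap(n,n+'0.png'); print(n,c['intrinsics'],c['dist'],c['R'],c['t'],-c['R'].T@c['t'])
E
```

```text
pics
{'time': 0.0, 'joint_pos': array([ 1.1224,  0.4916,  1.5595, -0.    ,  1.0917, -0.1056]), 'joint_velocities': array([ 0.0014,  0.0012, -0.0006,  0.0001, -0.0014, -0.002 ]), 'tau': array([ -0.0008, -61.2666, -25.8199,   0.0692,   0.0481,  -0.    ]), 'position': array([0.21  , 0.5884, 0.2141]), 'orientation': array([[-0.9418,  0.3361, -0.0005],
       [ 0.3361,  0.9418, -0.001 ],
       [ 0.0001, -0.0011, -1.    ]]), 'contact_force': array([-0.9067,  0.6519,  0.6608]), 'wrist_torque': array([-0.0442,  0.0175,  0.0223]), 'width': 0.09507116688960647}
side [[433.5824   0.     272.8025]
 [  0.     433.5824 215.0805]
 [  0.       0.       1.    ]] [0.0188 0.     0.     0.     0.    ] [[ 0.8615 -0.5078 -0.0002]
 [-0.2496 -0.4232 -0.871 ]
 [ 0.4422  0.7504 -0.4913]] [-0.5178  0.1781  1.121 ] [-0.0052 -1.0288  0.7058]
top [[519.9122   0.     281.0548]
 [  0.     519.9122 207.6337]
 [  0.       0.       1.    ]] [-0.0204  0.      0.      0.      0.    ] [[ 0.0284 -0.9996  0.004 ]
 [-0.9928 -0.0286 -0.1164]
 [ 0.1164 -0.0007 -0.9932]] [-0.0829  0.5474  1.2156] [ 0.4042 -0.0664  1.2713]
```

View pics/side0.png

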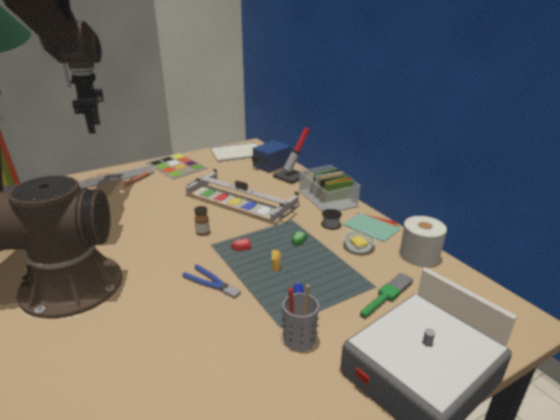

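View pics/top0.png

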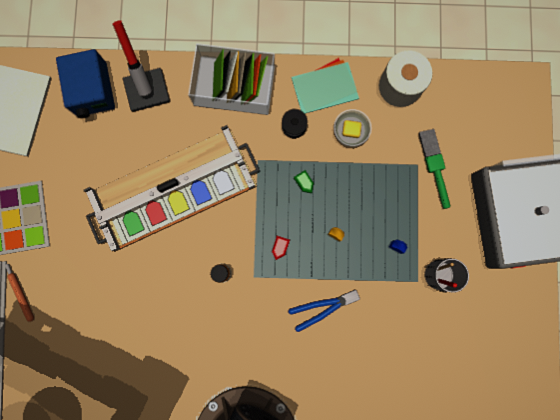

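Run:
```python
from h import *
np.set_printoptions(precision=4,suppress=True)
c={n:env.read_camera(n) for n in ['top','side']}
L=['tray','bar_grip']+['glass_'+k for k in 'red yellow blue green white'.split()]+['glass_%s_tip'%k for k in 'red yellow blue green white'.split()]+['field_'+k for k in 'red yellow blue green white'.split()]+['solder_reel','flux_bottle','sponge_dish','pliers','tool_cup','bench_brush']
for t in L:
    for n in c:
        r=env.tip_of(t,n)
        for d in r[:2]: print(t,n,round(d['conf'],2),w(c[n],d['location']))
print(env.get_obs()['time'])
```

```text
tray top 0.75 [ 0.5619  0.1856 -0.0009]
tray top 0.65 [ 0.4035 -0.4549 -0.0026]
tray side 0.61 [ 0.5585  0.1866 -0.0033]
bar_grip top 0.75 [0.5956 0.2029 0.0599]
bar_grip top 0.25 [0.5878 0.1344 0.0127]
bar_grip side 0.91 [0.5902 0.1998 0.0598]
bar_grip side 0.6 [ 0.4531 -0.3442  0.0248]
glass_red top 0.66 [ 0.4562 -0.065  -0.0016]
glass_red side 0.49 [ 0.4526 -0.0664 -0.0021]
glass_yellow top 0.45 [ 0.4032 -0.4559 -0.0036]
glass_yellow top 0.42 [ 0.4838 -0.2013  0.028 ]
glass_yellow side 0.68 [ 0.4828 -0.1938  0.033 ]
glass_yellow side 0.39 [0.5901 0.2009 0.0607]
glass_blue top 0.75 [ 0.4571 -0.3446  0.0257]
glass_blue side 0.56 [ 0.6128 -0.1288 -0.0018]
glass_blue side 0.42 [ 0.4558 -0.348   0.0254]
glass_green top 0.72 [ 0.6151 -0.1263 -0.0012]
glass_green side 0.76 [ 0.6111 -0.1252 -0.0009]
glass_white top 0.68 [ 0.4561 -0.0665  0.0017]
glass_white top 0.32 [ 0.6137 -0.1271 -0.0032]
glass_red_tip top 0.77 [ 0.4225 -0.0607  0.0018]
glass_red_tip side 0.69 [ 0.4225 -0.0642 -0.0006]
glass_yellow_tip top 0.74 [ 0.4842 -0.1936  0.0598]
glass_yellow_tip top 0.29 [ 0.762  -0.0927 -0.000
[... 1016 characters left out ...]
0.7604 -0.0971  0.0014]
solder_reel side 0.29 [0.501  0.2962 0.0106]
flux_bottle top 0.69 [ 0.3905  0.0686 -0.0029]
flux_bottle top 0.66 [0.5355 0.2409 0.0147]
flux_bottle side 0.89 [0.3859 0.0695 0.0021]
sponge_dish side 0.91 [ 0.752  -0.2354 -0.    ]
sponge_dish side 0.6 [ 0.4017 -0.4603 -0.0062]
pliers top 0.72 [ 0.6574 -0.4488  0.0026]
pliers top 0.7 [ 0.3165 -0.1916  0.002 ]
pliers side 0.73 [ 0.3206 -0.1931 -0.0008]
tool_cup top 0.73 [ 0.4033 -0.4576 -0.0035]
tool_cup top 0.5 [ 0.4225 -0.0582  0.0003]
tool_cup side 0.77 [ 0.4001 -0.4584 -0.0038]
bench_brush top 0.82 [ 0.6554 -0.4517  0.0035]
bench_brush top 0.65 [0.5613 0.1881 0.0003]
bench_brush side 0.68 [ 0.6573 -0.4465 -0.0002]
2.5
```

Top picture: bar grip near (167,185), outlines in order green, red, yellow, blue, white from left to right. Red glass is at (281,247) and green at (304,181), both lying flat. Yellow stands at (336,234) and blue at (399,246). I see no white glass. The next step is to zoom in.

Run:
```python
import cv2,numpy as np
t=cv2.imread('pics/top0.png'); s=cv2.imread('pics/side0.png')
a=cv2.resize(t[205:275,300:430],(780,420),interpolation=cv2.INTER_CUBIC)
cv2.imwrite('pics/z1.png',a)
b=cv2.resize(s[220:310,220:330],(660,540),interpolation=cv2.INTER_CUBIC)
cv2.imwrite('pics/z2.png',b)
```

```text
(no output)
```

View pics/z1.png

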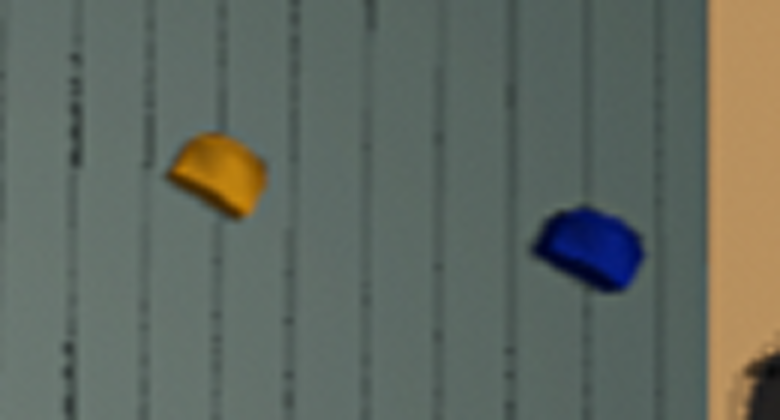

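View pics/z2.png

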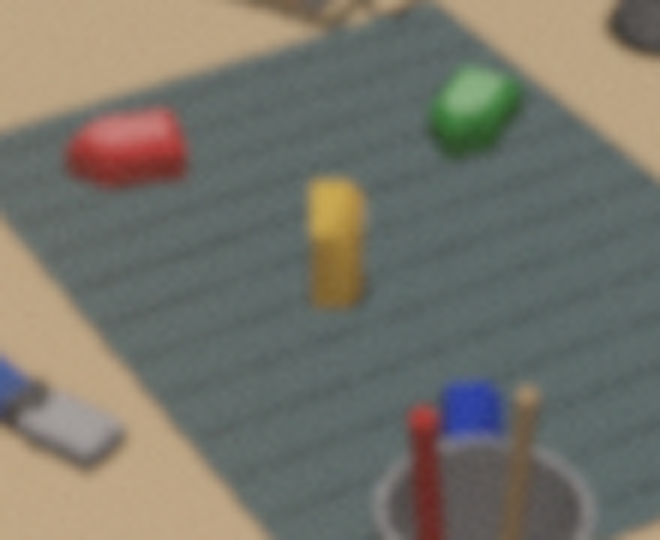

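Request:
carry_out(steps=[[[-0.1,-0.05,0,-0.05],[-0.25,-0.12,0,-0.1],[-0.4,-0.19,0,-0.2],[-0.55,-0.26,0,-0.3],[-0.7,-0.34,0,-0.4],[-0.8,-0.38,0,-0.44],[-0.9,-0.43,0,-0.44],[-0.95,-0.46,0,-0.44],[-1,-0.48,0,-0.44],[-1,-0.48,0,-0.44]]])

```text
time: 3.75
position: [0.2726, 0.5255, 0.2147]
orientation: [[-1.0, -0.002, 0.0], [-0.002, 1.0, 0.0], [-0.0, 0.0, -1.0]]
contact_force: [0.1, -0.2, -0.3]
width: 0.0949
```

Request:
carry_out(steps=[[[-0.1,-0.1,0,0],[-0.25,-0.25,0,0],[-0.4,-0.4,0,0],[-0.55,-0.55,0,0],[-0.7,-0.7,0,0],[-0.8,-0.8,0,0],[-0.9,-0.9,0,0],[-1,-1,0,0],[-1,-1,0,0],[-1,-1,0,0]]])

```text
time: 5.0
position: [0.3526, 0.446, 0.2146]
orientation: [[-1.0, -0.003, -0.0], [-0.003, 1.0, 0.0], [0.0, 0.0, -1.0]]
contact_force: [0.8, 0.5, 0.5]
width: 0.0954
```

Request:
carry_out(steps=[[[-0.1,-0.1,0,0],[-0.25,-0.25,0,0],[-0.4,-0.4,0,0],[-0.55,-0.55,0,0],[-0.7,-0.7,0,0],[-0.8,-0.8,0,0],[-0.9,-0.9,0,0],[-1,-1,0,0],[-1,-1,0,0],[-1,-1,0,0]]])

```text
time: 6.25
position: [0.4328, 0.3662, 0.2146]
orientation: [[-1.0, -0.003, 0.0], [-0.003, 1.0, 0.0], [-0.0, 0.0, -1.0]]
contact_force: [0.5, 0.4, -0.6]
width: 0.0947
```

Request:
carry_out(steps=[[[-0.1,-0.1,0,0.05],[-0.25,-0.25,0,0.15],[-0.4,-0.4,0,0.3],[-0.55,-0.55,0.1,0.45],[-0.7,-0.7,0.2,0.6],[-0.8,-0.8,0.3,0.75],[-0.9,-0.9,0.4,0.9],[-1,-1,0.5,0.95],[-1,-1,0.5,0.95],[-1,-1,0.5,0.95]]])

```text
time: 7.5
position: [0.5131, 0.2864, 0.1748]
orientation: [[-0.737, 0.676, 0.0], [0.676, 0.737, 0.0], [0.0, 0.0, -1.0]]
contact_force: [1.0, 0.1, 0.5]
width: 0.0948
```

```bash
cat > p.py <<'E'
import sys,numpy as np
from rig import env
# usage: p.py x y z yawx_deg
x,y,z,yw=map(float,sys.argv[1:5]); s=env.get_obs(); R=s['orientation']; d=np.array([x,y,z])-s['position']
cy=np.degrees(np.arctan2(R[1,0],R[0,0])); dy=(yw-cy+180)%360-180
print('shares',np.round(R.T@d/.08,3),'turn',round(-dy/45,3),'yaw',round(cy,2),'q6',s['joint_pos'][5].round(2),'t',s['time'],'F',s['contact_force'].round(1),'w',s['width'].round(4))
E
python3 p.py .593 .2013 .120 117.8
```

```text
Traceback (most recent call last):
  File "p.py", line 6, in <module>
    print('shares',np.round(R.T@d/.08,3),'turn',round(-dy/45,3),'yaw',round(cy,2),'q6',s['joint_pos'][5].round(2),'t',s['time'],'F',s['contact_force'].round(1),'w',s['width'].round(4))
                                                                                                                                                                    ^^^^^^^^^^^^^^^^
AttributeError: 'float' object has no attribute 'round'
```

```bash
sed -i "s/s\['width'\].round(4)/round(s['width'],4)/" p.py
python3 p.py .593 .2013 .120 117.8
```

```text
shares [-1.455 -0.109  0.685] turn 0.437 yaw 137.48 q6 -0.43 t 7.5 F [1.  0.1 0.5] w 0.0948
```

Request:
carry_out(steps=[[[-0.1,-0.01,0,0.05],[-0.25,-0.03,0,0.15],[-0.4,-0.05,0.1,0.3],[-0.55,-0.06,0.2,0.44],[-0.7,-0.08,0.3,0.44],[-0.8,-0.1,0.4,0.44],[-0.9,-0.11,0.5,0.44],[-1,-0.11,0.6,0.44],[-1,-0.11,0.68,0.44],[-1,-0.11,0.68,0.44]]])

```text
time: 8.75
position: [0.5658, 0.2257, 0.1197]
orientation: [[-0.464, 0.886, -0.001], [0.886, 0.464, -0.0], [0.0, -0.001, -1.0]]
contact_force: [0.1, -0.0, 0.5]
width: 0.0951
```

```bash
python3 p.py .593 .2013 .051 117.8
python3 - <<'E'
from h import *
c=snap('top','top1.png');t=cv2.imread('pics/top1.png');cv2.imwrite('pics/z3.png',cv2.resize(t[110:260,70:270],(800,600),interpolation=cv2.INTER_CUBIC))
for n in ['top']:
    for d in env.tip_of('bar_grip',n)[:1]: print(w(c,d['location']),d['conf'])
E
```

```text
shares [-0.428  0.161  0.858] turn -0.004 yaw 117.62 q6 -0.21 t 8.75 F [ 0.1 -0.   0.5] w 0.0951
[ 4.01379776e-01 -4.55579952e-01  1.96654737e-04] 0.75
```

Request:
carry_out(steps=[[[-0.15,0.05,0,0],[-0.3,0.1,0,0],[-0.43,0.16,0,0],[-0.43,0.16,0.15,0],[-0.43,0.16,0.3,0],[-0.43,0.16,0.45,0],[-0.43,0.16,0.6,0],[-0.43,0.16,0.72,0],[-0.43,0.16,0.82,0],[-0.43,0.16,0.84,0]]])

```text
time: 10.1
position: [0.5932, 0.2011, 0.0525]
orientation: [[-0.463, 0.886, -0.001], [0.886, 0.463, -0.0], [0.0, -0.001, -1.0]]
contact_force: [-0.6, 0.2, -0.7]
width: 0.095
```

Request:
carry_out(steps=[[[0,0,0,0],[0,0,0,0],[0,0,0,0],[0,0,0,0],[0,0,0,0],[0,0,0,0],[0,0,0,0],[0,0,0,0],[0,0,0,0],[0,0,0,0]]], jaw=-0.85)

```text
time: 11.35
position: [0.5932, 0.201, 0.053]
orientation: [[-0.463, 0.886, -0.0], [0.886, 0.463, 0.0], [0.0, -0.0, -1.0]]
contact_force: [-1.7, -1.1, 1.5]
width: 0.0159
```

Request:
carry_out(steps=[[[0,0.06,0,0],[0,0.12,0,0],[0,0.2,0,0],[0,0.28,0,0],[0,0.36,0,0],[0,0.44,0,0],[0,0.52,0,0],[0,0.58,0,0],[0,0.62,0,0],[0,0.64,0,0]]])

```text
time: 12.6
position: [0.6397, 0.2243, 0.053]
orientation: [[-0.463, 0.886, 0.001], [0.886, 0.463, -0.001], [-0.001, 0.0, -1.0]]
contact_force: [0.0, -6.9, -0.3]
width: 0.0164
```

Request:
carry_out(steps=[[[0,0.02,0,0],[0,0.03,0,0],[0,0.04,0,0],[0,0.05,0,0],[0,0.06,0,0],[0,0.06,0,0],[0,0.06,0,0],[0,0.06,0,0],[0,0.06,0,0],[0,0.06,0,0]]])

```text
time: 13.85
position: [0.6434, 0.2262, 0.053]
orientation: [[-0.463, 0.886, -0.0], [0.886, 0.463, -0.001], [-0.001, -0.001, -1.0]]
contact_force: [-1.3, -10.4, 2.6]
width: 0.0153
```

Request:
carry_out(steps=[[[0,0.01,0,0],[0,0.02,0,0],[0,0.03,0,0],[0,0.04,0,0],[0,0.04,0,0],[0,0.04,0,0],[0,0.04,0,0],[0,0.04,0,0],[0,0.04,0,0],[0,0.04,0,0]]])

```text
time: 15.1
position: [0.6433, 0.2262, 0.053]
orientation: [[-0.464, 0.886, -0.007], [0.886, 0.464, -0.004], [-0.0, -0.008, -1.0]]
contact_force: [-16.8, -18.1, 12.8]
width: 0.016
```

Request:
carry_out(steps=[[[0,-0.03,0,0],[0,-0.03,0,0],[0,-0.03,0,0],[0,-0.03,0,0],[0,-0.03,-0.1,0],[0,-0.03,-0.25,0],[0,-0.03,-0.4,0],[0,-0.03,-0.6,0],[0,-0.03,-0.8,0],[0,-0.03,-1,0]]], jaw=0.2)

```text
time: 16.35
position: [0.6438, 0.2274, 0.1344]
orientation: [[-0.463, 0.886, 0.001], [0.886, 0.463, 0.0], [-0.0, 0.001, -1.0]]
contact_force: [0.0, 0.5, 0.6]
width: 0.0569
```

```bash
python3 p.py .456 -.0655 .13 173
python3 - <<'E'
from h import *
c=snap('side','side2.png');t=cv2.imread('pics/side2.png');cv2.imwrite('pics/z4.png',cv2.resize(t[160:310,170:370],(800,600),interpolation=cv2.INTER_CUBIC))
for g in ['glass_red','glass_red_tip','glass_green','glass_green_tip','bar_grip']:
    for d in env.tip_of(g,'side')[:1]: print(g,w(c,d['location']).round(4),round(d['conf'],2))
E
```

```text
shares [-2.157 -3.777  0.054] turn -1.231 yaw 117.61 q6 -0.24 t 16.35 F [0.  0.5 0.6] w 0.0569
glass_red [ 0.4497 -0.0703 -0.0049] 0.59
glass_red_tip [ 0.4191 -0.0607 -0.0008] 0.55
glass_green [ 0.6142 -0.1275 -0.0013] 0.47
glass_green_tip [ 0.5925 -0.1385 -0.0021] 0.45
bar_grip [ 0.386   0.0694 -0.0014] 0.71
```

View pics/z4.png

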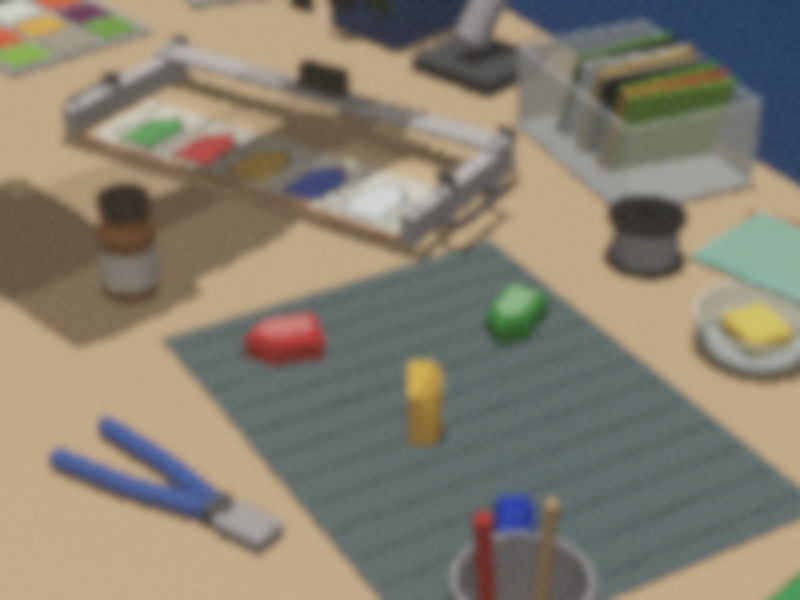

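```bash
cat > fit.py <<'E'
from h import *
from scipy.optimize import minimize
H=np.array([[-28,-17],[12,-17],[29,0],[12,17],[-28,17]])/1000.
Hi=np.array([[-23,-12],[12-2.07,-12],[29-7.07,0],[12-2.07,12],[-23,12]])/1000.
HUE={'red':[(0,8),(172,180)],'yellow':[(12,28)],'blue':[(108,130)],'green':[(45,85)]}
def cmask(img,col,smin=110,vmin=40):
    hsv=cv2.cvtColor(img,cv2.COLOR_RGB2HSV); h,s,v=[hsv[...,i].astype(int) for i in range(3)]
    m=np.zeros(h.shape,bool)
    for a,b in HUE[col]: m|=(h>=a)&(h<=b)
    return (m&(s>smin)&(v>vmin)).astype(np.uint8)
def verts(x,y,yaw,z0=0):
    c,s=np.cos(yaw),np.sin(yaw); R=np.array([[c,-s],[s,c]])
    f=lambda P,z: np.c_[P@R.T+[x,y],np.full(5,z)]
    return np.vstack([f(H,z0),f(H,z0+.016),f(Hi,z0+.022)])
def fitglass(c,col,x,y,yaw,z0=0,show=None,smin=110):
    uv0=proj(c,[x,y,z0+.01])[0]; u0,v0=(uv0-35).astype(int)
    img=c['img'][max(v0,0):v0+70,max(u0,0):u0+70]; S=8
    m=cmask(img,col,smin); n,l,st,ce=cv2.connectedComponentsWithStats(m)
    # nearest big component
    best=min((i for i in range(1,n) if st[i,4]>40),key=lambda i:np.hypot(*(ce[i]+[u0,v0]-uv0)))
    m=(l==best).astype(np.uint8); m=cv2.morphologyEx(m,cv2.MORPH_CLOSE,np.ones((5,5)))
    M=cv2.resize(m*255,None,fx=S,fy=S,interpolation=cv2.INTER_LINEAR)>127
    def sil(p):
        hp=cv2.convexHull(proj(c,verts(p[0],p[1],p[2],z0)).astype(np.float32))
        q=((hp-[u0,v0]+.5)*S-.5)
        A=np.zeros(M.shape,np.uint8); cv2.fillPoly(A,[np.round(q*16).astype(np.int32)],1,shift=4); return A>0
    def f(p):
        A=sil(p); return 1-(A&M).sum()/(A|M).sum()
    bestr=None
    for dy in np.radians([-20,0,20]):
        r=minimize(f,[x,y,yaw+dy],method='Nelder-Mead',options=dict(initial_simplex=[[x,y,yaw+dy],[x+.005,y,yaw+dy],[x,y+.005,yaw+dy],[x,y,yaw+dy+.15]],xatol=1e-5,fatol=1e-5,maxiter=300))
        if bestr is None or r.fun<bestr.fun: bestr=r
    if show:
        B=cv2.resize(img[...,::-1],None,fx=S,fy=S,interpolation=cv2.INTER_CUBIC)
        cc,_=cv2.findContours(sil(bestr.x).astype(np.uint8),0,1); cv2.drawContours(B,cc,-1,(255,255,255),1)
        cc,_=cv2.findContours(M.astype(np.uint8),0,1); cv2.drawContours(B,cc,-1,(0,0,0),1); cv2.imwrite('pics/'+show,B)
    p=bestr.x; return p[0],p[1],np.degrees(p[2]),1-bestr.fun
E
python3 - <<'E'
from fit import *
c=snap('top','top2.png')
print(env.get_obs()['time'])
print(fitglass(c,'red',.455,-.066,np.radians(173),show='fr.png'))
print(fitglass(c,'green',.614,-.127,np.radians(-147),show='fg.png'))
a=cv2.imread('pics/fr.png');b=cv2.imread('pics/fg.png');cv2.imwrite('pics/frg.png',cv2.resize(np.hstack([a,b]),(800,400)))
E
```

```text
16.7
(np.float64(0.4532168083840534), np.float64(-0.06579021609445844), np.float64(162.97394973840306), np.float64(0.5688288192412069))
(np.float64(0.6157295519076018), np.float64(-0.12426019771361727), np.float64(-145.50025556521464), np.float64(0.5575323112343676))
```

View pics/frg.png

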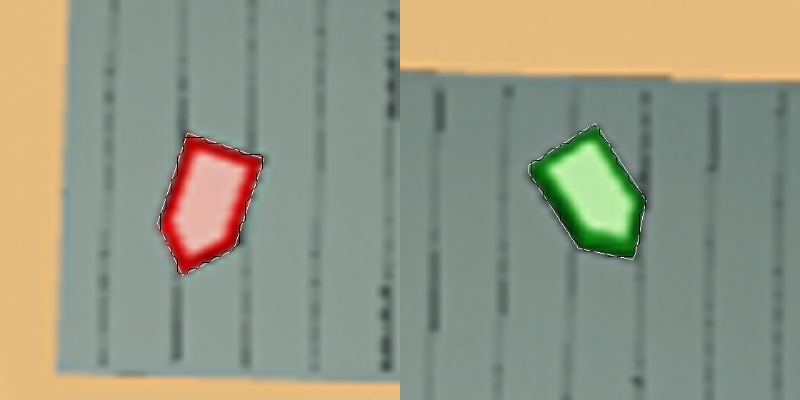

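View pics/top2.png

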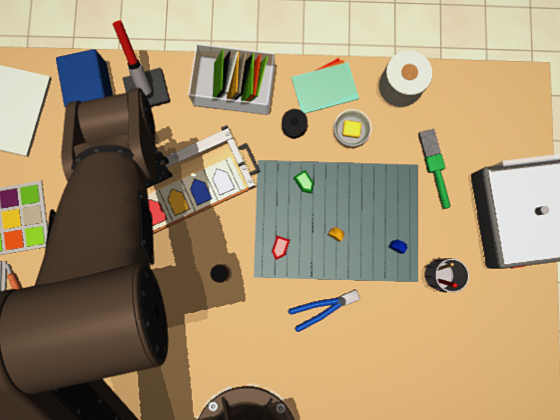

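```bash
sed -i "s/m=cv2.morphologyEx(m,cv2.MORPH_CLOSE,np.ones((5,5)))/hh=cv2.convexHull(np.argwhere(m>0)[:,::-1].astype(np.int32)); m=m.copy(); cv2.fillConvexPoly(m,hh,1)/" fit.py
python3 - <<'E'
from fit import *
c=env.read_camera('top')
print(fitglass(c,'red',.455,-.066,np.radians(163)))
print(fitglass(c,'green',.614,-.127,np.radians(-147)))
E
python3 p.py .453 -.0658 .10 163
```

```text
(np.float64(0.45312894448237634), np.float64(-0.06612153669045963), np.float64(164.07473875944652), np.float64(0.9327277315165279))
(np.float64(0.6158462550132557), np.float64(-0.12437446711617517), np.float64(-145.51683187394784), np.float64(0.9515029047739328))
shares [-2.144 -3.808  0.407] turn -1.009 yaw 117.61 q6 -0.24 t 16.75 F [0.5 0.5 0.4] w 0.057
```

Request:
carry_out(steps=[[[-0.05,-0.1,0,0],[-0.13,-0.25,0,0],[-0.21,-0.4,0,0],[-0.3,-0.55,0,0],[-0.38,-0.7,0,0],[-0.43,-0.8,0,0],[-0.49,-0.9,0,0],[-0.54,-1,0,0],[-0.54,-1,0,0],[-0.54,-1,0,0]]], jaw=0.4)

```text
time: 18.0
position: [0.593, 0.1522, 0.1331]
orientation: [[-0.463, 0.886, 0.0], [0.886, 0.463, 0.0], [0.0, 0.0, -1.0]]
contact_force: [0.5, 0.4, 0.6]
width: 0.0667
```

Request:
carry_out(steps=[[[-0.05,-0.1,0,0],[-0.13,-0.25,0,0],[-0.21,-0.4,0,0],[-0.3,-0.55,0,0],[-0.38,-0.7,0,0],[-0.43,-0.8,0,0],[-0.49,-0.9,0,0],[-0.54,-1,0,0],[-0.54,-1,0,0],[-0.54,-1,0,0]]])

```text
time: 19.25
position: [0.5422, 0.0768, 0.1331]
orientation: [[-0.463, 0.886, 0.0], [0.886, 0.463, 0.0], [-0.0, 0.0, -1.0]]
contact_force: [0.6, -0.0, 0.6]
width: 0.0666
```

Request:
carry_out(steps=[[[-0.05,-0.1,0,-0.05],[-0.13,-0.25,0,-0.15],[-0.21,-0.4,0,-0.3],[-0.3,-0.55,0,-0.45],[-0.38,-0.7,0,-0.6],[-0.43,-0.8,0,-0.75],[-0.49,-0.9,0,-0.9],[-0.54,-1,0,-1],[-0.54,-1,0,-1],[-0.54,-1,0,-1]]])

```text
time: 20.5
position: [0.4914, 0.0016, 0.1331]
orientation: [[-0.954, 0.3, 0.0], [0.3, 0.954, 0.0], [-0.0, 0.0, -1.0]]
contact_force: [0.6, 0.0, 0.4]
width: 0.0663
```

```bash
python3 p.py .453 -.066 .10 163.5;python3 - <<'E'
from fit import *
c=snap('top','top3.png')
E
```

```text
shares [ 0.205 -0.951  0.413] turn -0.022 yaw 162.52 q6 -1.4 t 20.5 F [0.6 0.  0.4] w 0.0663
```

View pics/top3.png

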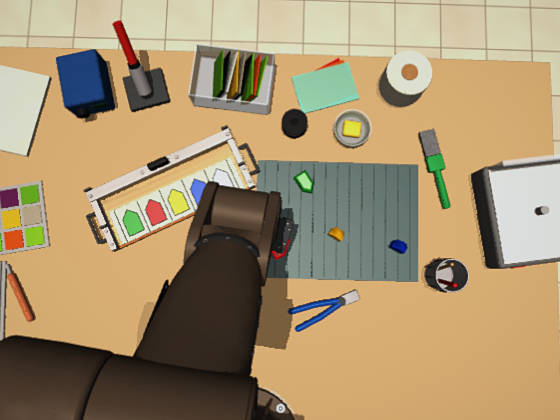

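```bash
cat > tray.py <<'E'
from fit import *
def fields(c,cols):
    out={}
    guess={'green':(.505,.294),'red':(.5334,.2417),'yellow':(.5605,.187),'blue':(.587,.133)}
    for k in cols:
        uv=proj(c,[*guess[k],.012])[0]; u0,v0=(uv-18).astype(int); m=cmask(c['img'][v0:v0+36,u0:u0+36],k,90)
        n,l,st,ce=cv2.connectedComponentsWithStats(m); i=min((i for i in range(1,n) if st[i,4]>60),key=lambda i:np.hypot(*(ce[i]-18)))
        X=ray(c,ce[i]+[u0,v0],.012); 
        P=np.argwhere(l==i)[:,::-1]+[u0,v0]; W=np.array([ray(c,p,.012)[:2] for p in P.astype(float)])
        out[k]=(X[:2],W,st[i,4])
    return out
if __name__=='__main__':
    c=env.read_camera('top'); img=cv2.cvtColor(cv2.imread('pics/top3.png'),cv2.COLOR_BGR2RGB); c['img']=img
    f=fields(c,['green','red','yellow'])
    for k,(X,W,a) in f.items():
        d=W-W.mean(0); ev,V=np.linalg.eigh(d.T@d/len(d)); ax=V[:,1]*np.sign(V[0,1]); print(k,X.round(4),a,'yaw',np.degrees(np.arctan2(ax[1],ax[0])).round(1),'origin',(X+.0035*np.array([.8846,.4664])).round(4))
    d=f['green'][0]-f['yellow'][0]; print(np.degrees(np.arctan2(d[1],d[0]))-90,np.hypot(*d))
E
python3 tray.py
```

```text
Traceback (most recent call last):
  File "tray.py", line 14, in <module>
    f=fields(c,['green','red','yellow'])
  File "tray.py", line 7, in fields
    n,l,st,ce=cv2.connectedComponentsWithStats(m); i=min((i for i in range(1,n) if st[i,4]>60),key=lambda i:np.hypot(*(ce[i]-18)))
                                                     ~~~^^^^^^^^^^^^^^^^^^^^^^^^^^^^^^^^^^^^^^^^^^^^^^^^^^^^^^^^^^^^^^^^^^^^^^^^^^
ValueError: min() iterable argument is empty
```

Request:
carry_out(steps=[[[0.05,-0.1,0,0],[0.1,-0.25,0,0],[0.15,-0.4,0,0],[0.2,-0.55,0,0],[0.2,-0.7,0,0],[0.2,-0.8,0.1,0],[0.2,-0.9,0.2,0],[0.2,-0.95,0.3,0],[0.2,-0.95,0.41,-0.02],[0.2,-0.95,0.41,-0.02]]])

```text
time: 21.85
position: [0.4529, -0.0661, 0.0994]
orientation: [[-0.959, 0.283, -0.001], [0.283, 0.959, 0.001], [0.001, 0.0, -1.0]]
contact_force: [0.4, 0.5, 0.5]
width: 0.0665
```

Run:
```python
from fit import *
img=cv2.cvtColor(cv2.imread('pics/top3.png'),cv2.COLOR_BGR2RGB)
hsv=cv2.cvtColor(img,cv2.COLOR_RGB2HSV)
for p in [(133,223),(156,212),(178,202)]: print(p,hsv[p[1],p[0]],hsv[p[1]-3:p[1]+6:3,p[0]].tolist())
c=env.read_camera('top')
for g in [(.505,.294),(.5334,.2417),(.5605,.187)]: print(proj(c,[*g,.012]))
```

```text
(133, 223) [ 58 135 196] [[58, 136, 195], [58, 135, 196], [58, 135, 196]]
(156, 212) [  1 163 222] [[0, 163, 221], [1, 163, 222], [1, 163, 222]]
(178, 202) [ 30 160 226] [[31, 164, 226], [30, 160, 226], [31, 162, 226]]
[[132.04349053 222.51551068]]
[[154.14622025 211.52905463]]
[[177.11643753 201.14626983]]
```

Request:
carry_out(steps=[[[0,0,0.1,0],[0,0,0.25,0],[0,0,0.4,0],[0,0,0.55,0],[0,0,0.7,0],[0,0,0.8,0],[0,0,0.9,0],[0,0,0.97,0],[0,0,1,0],[0,0,1,0]]])

```text
time: 23.15
position: [0.4531, -0.0664, 0.0202]
orientation: [[-0.959, 0.284, 0.0], [0.284, 0.959, 0.0], [-0.0, 0.0, -1.0]]
contact_force: [0.3, -0.2, -0.1]
width: 0.0666
```

```bash
sed -i "s/m=cmask(c\['img'\]\[v0:v0+36,u0:u0+36\],k,90)/HUE['yellow']=[(25,36)]; m=cmask(c['img'][v0:v0+36,u0:u0+36],k,90)/" tray.py; python3 tray.py
```

```text
green [0.5048 0.2938] 343 yaw 25.9 origin [0.5079 0.2954]
red [0.5315 0.2399] 348 yaw 26.7 origin [0.5346 0.2415]
yellow [0.5585 0.1863] 344 yaw 26.8 origin [0.5616 0.1879]
26.545386137493935 0.12017079985982757
```

Request:
carry_out(steps=[[[0,0,0.05,0],[0,0,0.1,0],[0,0,0.15,0],[0,0,0.18,0],[0,0,0.2,0],[0,0,0.2,0],[0,0,0.2,0],[0,0,0.2,0],[0,0,0.2,0],[0,0,0.2,0]]])

```text
time: 24.45
position: [0.4531, -0.0664, 0.0043]
orientation: [[-0.959, 0.284, 0.0], [0.284, 0.959, 0.0], [-0.0, 0.0, -1.0]]
contact_force: [-0.3, 0.2, 0.6]
width: 0.0666
```

Request:
carry_out(steps=[[[0,0,0,0],[0,0,0,0],[0,0,0,0],[0,0,0,0],[0,0,0,0],[0,0,0,0],[0,0,0,0],[0,0,0,0],[0,0,0,0],[0,0,0,0]]], jaw=-0.5)

```text
time: 25.7
position: [0.4531, -0.0664, 0.0042]
orientation: [[-0.959, 0.284, 0.0], [0.284, 0.959, 0.0], [-0.0, 0.0, -1.0]]
contact_force: [-0.2, -0.7, 0.1]
width: 0.0336
```

Request:
carry_out(steps=[[[0,0,-0.03,0],[0,0,-0.08,0],[0,0,-0.2,0],[0,0,-0.35,0],[0,0,-0.5,0],[0,0,-0.65,0],[0,0,-0.8,0],[0,0,-0.9,0],[0,0,-1,0],[0,0,-1,0]]])

```text
time: 26.95
position: [0.4533, -0.0664, 0.0847]
orientation: [[-0.959, 0.284, 0.001], [0.284, 0.959, -0.0], [-0.001, 0.0, -1.0]]
contact_force: [-0.4, -0.1, -0.8]
width: 0.0334
```

Request:
carry_out(steps=[[[0,0.1,0,0.1],[0,0.2,0,0.2],[0,0.35,0,0.35],[0,0.5,0,0.5],[0,0.65,0,0.65],[0,0.75,0,0.75],[0,0.85,0,0.85],[0,0.95,0,0.95],[0,1,0,1],[0,1,0,1]]])

```text
time: 28.2
position: [0.4757, 0.0105, 0.0839]
orientation: [[-0.478, 0.878, -0.001], [0.878, 0.478, 0.0], [0.0, -0.0, -1.0]]
contact_force: [0.4, 0.0, -0.8]
width: 0.0338
```

Request:
carry_out(steps=[[[0.1,0.1,0,0.1],[0.2,0.2,0,0.2],[0.35,0.35,0,0.35],[0.5,0.5,0,0.5],[0.65,0.65,0,0.65],[0.75,0.75,0,0.75],[0.85,0.85,0,0.85],[0.95,0.95,0,0.95],[1,1,0,1],[1,1,0,1]]])

```text
time: 29.45
position: [0.5079, 0.1189, 0.084]
orientation: [[0.282, 0.959, -0.0], [0.959, -0.282, 0.0], [-0.0, -0.0, -1.0]]
contact_force: [-0.2, -1.7, 0.0]
width: 0.0338
```

Request:
carry_out(steps=[[[0.1,0,0,0.1],[0.2,0,0,0.2],[0.35,0,0,0.35],[0.5,0,0,0.5],[0.65,0,0,0.65],[0.75,0,0,0.75],[0.85,0,0,0.85],[0.95,0,0,0.95],[1,0,0,1],[1,0,0,1]]])

```text
time: 30.7
position: [0.5306, 0.1953, 0.084]
orientation: [[0.878, 0.479, -0.0], [0.479, -0.878, -0.0], [-0.0, -0.0, -1.0]]
contact_force: [0.5, 0.9, -1.5]
width: 0.0337
```

```bash
python3 p.py .5346 .2415 .0165 26.6
```

```text
shares [ 0.321 -0.483  0.844] turn 0.044 yaw 28.6 q6 1.31 t 30.7 F [ 0.5  0.9 -1.5] w 0.0337
```

Request:
carry_out(steps=[[[0.1,-0.15,0,0.04],[0.2,-0.3,0,0.04],[0.32,-0.48,0,0.04],[0.32,-0.48,0.1,0.04],[0.32,-0.48,0.25,0.04],[0.32,-0.48,0.4,0.04],[0.32,-0.48,0.55,0.04],[0.32,-0.48,0.65,0.04],[0.32,-0.48,0.7,0.04],[0.32,-0.48,0.7,0.04]]])

```text
time: 31.95
position: [0.5348, 0.2415, 0.0281]
orientation: [[0.893, 0.449, -0.0], [0.449, -0.893, -0.0], [-0.0, -0.0, -1.0]]
contact_force: [0.6, 0.4, -1.1]
width: 0.0338
```

```bash
python3 p.py .5346 .2415 .0163 26.6;python3 - <<'E'
from h import *
c=snap('side','side3.png');t=cv2.imread('pics/side3.png');cv2.imwrite('pics/z5.png',cv2.resize(t[160:235,180:300],(800,500),interpolation=cv2.INTER_CUBIC))
c=snap('top','top4.png');t=cv2.imread('pics/top4.png');cv2.imwrite('pics/z6.png',cv2.resize(t[120:260,70:270],(800,560),interpolation=cv2.INTER_CUBIC))
E
```

```text
shares [-0.002 -0.002  0.147] turn 0.002 yaw 26.71 q6 1.42 t 31.95 F [ 0.6  0.4 -1.1] w 0.0338
```

View pics/z5.png

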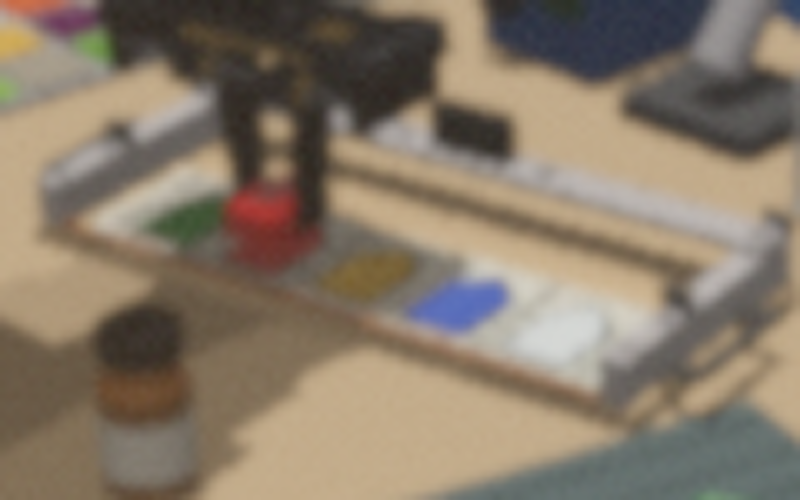

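View pics/z6.png

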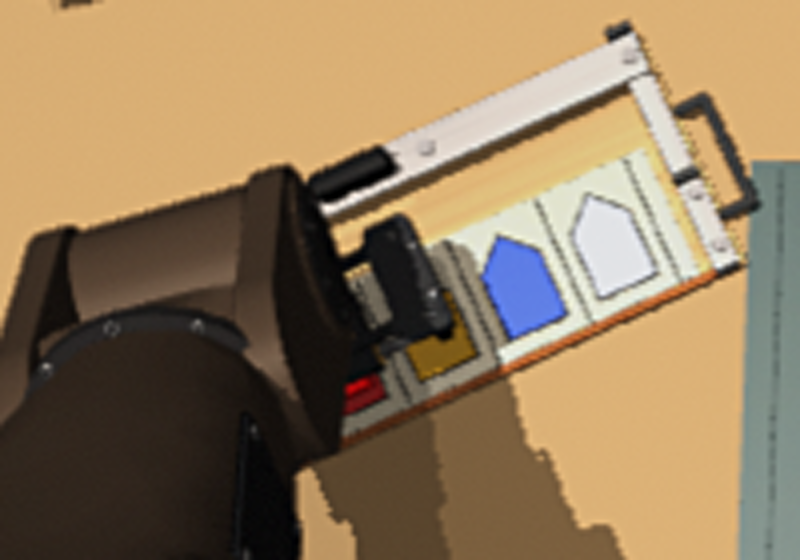

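Request:
carry_out(steps=[[[0,0,0.03,0],[0,0,0.06,0],[0,0,0.09,0],[0,0,0.11,0],[0,0,0.12,0],[0,0,0.13,0],[0,0,0.135,0],[0,0,0.14,0],[0,0,0.145,0],[0,0,0.145,0]]])

```text
time: 33.3
position: [0.5348, 0.2415, 0.0166]
orientation: [[0.893, 0.449, -0.0], [0.449, -0.893, 0.0], [0.0, -0.0, -1.0]]
contact_force: [0.6, 0.3, -1.8]
width: 0.0337
```

```bash
python3 p.py .5346 .2415 .0163 26.6
python3 - <<'E'
from tray import *
c=env.read_camera('top'); c['img']=cv2.cvtColor(cv2.imread('pics/top4.png'),cv2.COLOR_BGR2RGB)
f=fields(c,['blue']); X,W,a=f['blue']; print(X,a,X+.0035*np.array([np.cos(np.radians(26.6)),np.sin(np.radians(26.6))]))
E
```

```text
shares [-0.002 -0.001  0.004] turn 0.002 yaw 26.71 q6 1.42 t 33.3 F [ 0.6  0.3 -1.8] w 0.0337
[0.58532966 0.13276209] 337 [0.5884592  0.13432925]
```

Request:
carry_out(steps=[[[0,0,0.005,0],[0,0,0.005,0],[0,0,0.005,0],[0,0,0.005,0],[0,0,0.005,0],[0,0,0.005,0],[0,0,0.005,0],[0,0,0.005,0],[0,0,0.005,0],[0,0,0.005,0]]], jaw=-0.5)

```text
time: 34.6
position: [0.5349, 0.2415, 0.0162]
orientation: [[0.893, 0.449, 0.0], [0.449, -0.893, 0.0], [0.0, -0.0, -1.0]]
contact_force: [0.3, -0.8, -1.1]
width: 0.0339
```

Request:
carry_out(steps=[[[0,0,0,0],[0,0,0,0],[0,0,0,0],[0,0,0,0],[0,0,-0.05,0],[0,0,-0.15,0],[0,0,-0.3,0],[0,0,-0.5,0],[0,0,-0.75,0],[0,0,-1,0]]], jaw=-0.1)

```text
time: 35.85
position: [0.5349, 0.2415, 0.098]
orientation: [[0.893, 0.449, 0.001], [0.449, -0.893, 0.0], [0.001, 0.0, -1.0]]
contact_force: [-0.1, -0.6, -0.1]
width: 0.0429
```

```bash
python3 p.py .6158 -.1244 .0995 34.5
```

```text
shares [-1.153  4.541 -0.02 ] turn -0.173 yaw 26.71 q6 1.42 t 35.85 F [-0.1 -0.6 -0.1] w 0.0429
```

Request:
carry_out(steps=[[[-0.02,0.1,0,0],[-0.06,0.25,0,0],[-0.1,0.4,0,0],[-0.15,0.6,0,-0.05],[-0.2,0.8,0,-0.1],[-0.25,1,0,-0.17],[-0.25,1,0,-0.17],[-0.25,1,0,-0.17],[-0.25,1,0,-0.17],[-0.25,1,0,-0.17]]], jaw=0.4)

```text
time: 37.1
position: [0.5528, 0.1614, 0.0962]
orientation: [[0.825, 0.565, -0.0], [0.565, -0.825, 0.0], [0.0, -0.0, -1.0]]
contact_force: [-0.5, -0.3, 0.2]
width: 0.0665
```

Request:
carry_out(steps=[[[-0.05,0.1,0,0],[-0.1,0.25,0,0],[-0.15,0.4,0,0],[-0.2,0.55,0,0],[-0.28,0.7,0,0],[-0.32,0.8,0,0],[-0.36,0.9,0,0],[-0.4,1,0,0],[-0.4,1,0,0],[-0.4,1,0,0]]])

```text
time: 38.35
position: [0.5716, 0.0771, 0.0962]
orientation: [[0.825, 0.564, -0.0], [0.564, -0.825, 0.0], [0.0, -0.0, -1.0]]
contact_force: [0.3, 0.3, 0.3]
width: 0.0664
```

Request:
carry_out(steps=[[[-0.05,0.1,0,0],[-0.1,0.25,0,0],[-0.15,0.4,0,0],[-0.2,0.55,0,0],[-0.28,0.7,0,0],[-0.32,0.8,0,0],[-0.36,0.9,0,0],[-0.4,1,0,0],[-0.4,1,0,0],[-0.4,1,0,0]]])

```text
time: 39.6
position: [0.5903, -0.007, 0.0962]
orientation: [[0.825, 0.564, -0.0], [0.564, -0.825, 0.0], [0.0, -0.0, -1.0]]
contact_force: [-0.8, -0.3, -0.1]
width: 0.0662
```

```bash
python3 p.py .6158 -.1244 .0995 34.5;python3 - <<'E'
from fit import *
c=snap('top','top5.png');t=cv2.imread('pics/top5.png')
print(fitglass(c,'red',.5346,.2415,np.radians(26.6),z0=.012,show='fr2.png'))
try: print(fitglass(c,'green',.6158,-.1244,np.radians(-145.5),z0=.0,show='fg2.png'))
except Exception as e: print(e)
E
```

```text
shares [-0.565  1.391 -0.041] turn -0.003 yaw 34.36 q6 0.85 t 39.6 F [-0.8 -0.3 -0.1] w 0.0662
(np.float64(0.5349835760750548), np.float64(0.23969406441087063), np.float64(23.6896873771255), np.float64(0.84243611723406))
(np.float64(0.5761048807153835), np.float64(-0.1225224413632428), np.float64(-142.15396311966924), np.float64(0.9546004842615012))
```

View pics/fr2.png

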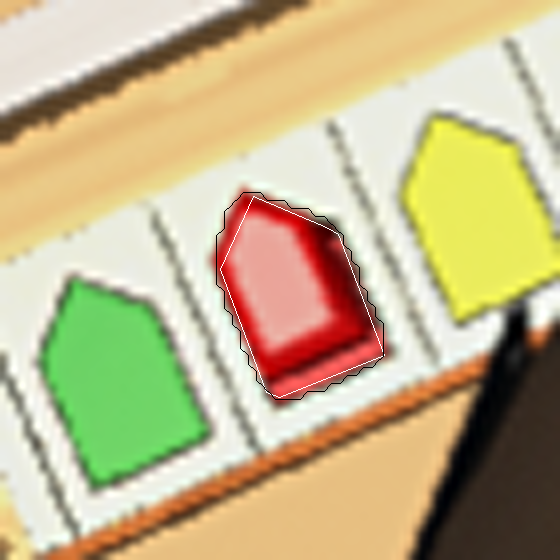

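View pics/top5.png

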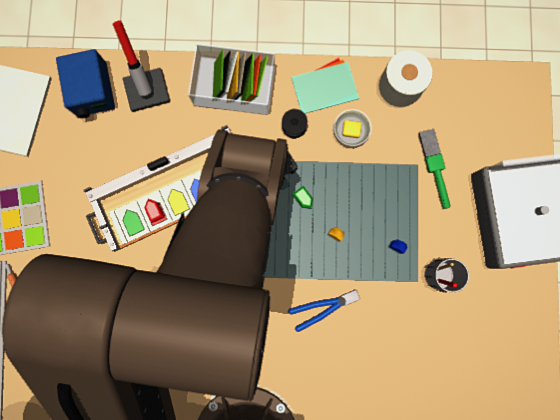

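The green glass was knocked: it now lies near (303,198) in the top picture, at about (0.576,-0.122). Next, a closer look at the placed red glass.

Run:
```python
from fit import *
t=cv2.imread('pics/top5.png'); c=env.read_camera('top')
x0,y0,S=115,180,12
B=cv2.resize(t[y0:y0+50,x0:x0+66],None,fx=S,fy=S,interpolation=cv2.INTER_CUBIC)
v=verts(.5348,.2415,np.radians(26.65),.012)
for k,col in [(slice(0,5),(255,255,0)),(slice(5,10),(255,0,255)),(slice(10,15),(0,255,255))]:
    q=((proj(c,v[k])-[x0,y0]+.5)*S).astype(np.int32); cv2.polylines(B,[q.reshape(-1,1,2)],True,col,1)
cv2.imwrite('pics/z7.png',B)
c=snap('side','side5.png');t=cv2.imread('pics/side5.png');x0,y0,S=180,170,10
B=cv2.resize(t[y0:y0+50,x0:x0+80],None,fx=S,fy=S,interpolation=cv2.INTER_CUBIC)
for k,col in [(slice(0,5),(255,255,0)),(slice(10,15),(0,255,255))]:
    q=((proj(c,v[k])-[x0,y0]+.5)*S).astype(np.int32); cv2.polylines(B,[q.reshape(-1,1,2)],True,col,1)
cv2.imwrite('pics/z8.png',B)
```

```text
(no output)
```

View pics/z7.png

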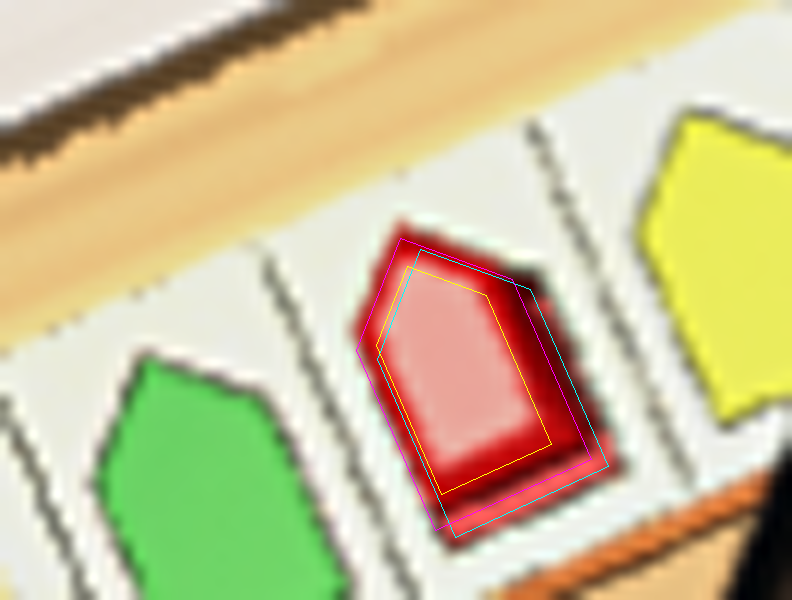

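View pics/z8.png

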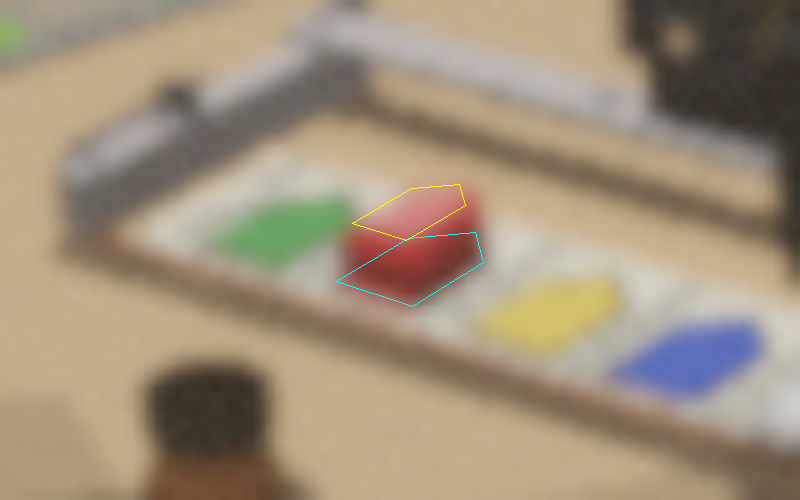

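```bash
cat > pale.py <<'E'
from fit import *
def pale(c,img,col,x,y,z,yaw_deg,r=16):
    "pale-top centroid -> glass origin, using pixels whose saturation is lower than the rim but hue matches"
    uv=proj(c,[x,y,z+.022])[0]; u0,v0=(uv-r).astype(int); S=4
    P=cv2.resize(img[v0:v0+2*r,u0:u0+2*r],None,fx=S,fy=S,interpolation=cv2.INTER_CUBIC)
    hsv=cv2.cvtColor(P,cv2.COLOR_RGB2HSV).astype(int)
    m=np.zeros(hsv.shape[:2],bool)
    for a,b in HUE[col]: m|=(hsv[...,0]>=a-3)&(hsv[...,0]<=b+3)
    m&=(hsv[...,1]<135)&(hsv[...,1]>40)&(hsv[...,2]>150)
    m=cv2.morphologyEx(m.astype(np.uint8),cv2.MORPH_OPEN,np.ones((7,7)))
    n,l,st,ce=cv2.connectedComponentsWithStats(m)
    i=max(range(1,n),key=lambda i:st[i,4]); p=(ce[i]+.5)/S-.5+[u0,v0]
    X=ray(c,p,z+.022)[:2]
    W=np.array([ray(c,(q[::-1]+.5)/S-.5+[u0,v0],z+.022)[:2] for q in np.argwhere(l==i)[::3].astype(float)]); d=W-W.mean(0); V=np.linalg.eigh(d.T@d)[1][:,1]
    a=np.radians(yaw_deg); e=np.array([np.cos(a),np.sin(a)]); V=V*np.sign(V@e)
    # centroid offset of inset polygon
    from numpy import roll
    A=Hi; cr=A[:,0]*roll(A[:,1],-1)-roll(A[:,0],-1)*A[:,1]; cx=((A[:,0]+roll(A[:,0],-1))*cr).sum()/(3*cr.sum())
    return X-cx*e, st[i,4]/S/S, np.degrees(np.arctan2(V[1],V[0]))
E
python3 - <<'E'
from pale import *
c=env.read_camera('top')
L=lambda f:cv2.cvtColor(cv2.imread('pics/'+f),cv2.COLOR_BGR2RGB)
print('red bench',pale(c,L('top2.png'),'red',.453,-.066,0,163.5), 'expect (.4531,-.0661)')
print('green bench',pale(c,L('top2.png'),'green',.6158,-.1244,0,-145.5))
r=pale(c,L('top5.png'),'red',.5348,.2415,.012,26.6);print('red tray',r)
d=r[0]-[.5346,.2415]; a=np.radians(26.6); print('tray-frame err mm',1000*np.array([d@[np.cos(a),np.sin(a)],d@[-np.sin(a),np.cos(a)]]))
print('green bench now',pale(c,L('top5.png'),'green',.576,-.1225,0,-142))
E
```

```text
red bench (array([ 0.45299934, -0.06600209]), np.float64(135.25), np.float64(162.74540756850612)) expect (.4531,-.0661)
green bench (array([ 0.61502773, -0.12423629]), np.float64(137.5625), np.float64(-145.52177520644497))
red tray (array([0.53835452, 0.24303615]), np.float64(124.0), np.float64(26.449279165042043))
tray-frame err mm [ 4.04494431 -0.30756376]
green bench now (array([ 0.57556175, -0.12280818]), np.float64(141.5625), np.float64(-139.87012125476718))
```

```bash
python3 p.py .5737 -.1227 .0042 38.5
```

```text
shares [-0.989  1.077  1.15 ] turn -0.092 yaw 34.38 q6 0.85 t 39.8 F [ 0.4  0.1 -0.1] w 0.0666
```

Request:
carry_out(steps=[[[-0.1,0.1,0,-0.02],[-0.25,0.25,0,-0.05],[-0.4,0.4,0,-0.09],[-0.55,0.6,0,-0.09],[-0.75,0.8,0,-0.09],[-0.9,0.95,0,-0.09],[-0.99,1,0,-0.09],[-0.99,1,0.1,-0.09],[-0.99,1,0.2,-0.09],[-0.99,1,0.25,-0.09]]])

```text
time: 41.05
position: [0.57, -0.1173, 0.0753]
orientation: [[0.783, 0.622, -0.001], [0.622, -0.783, 0.0], [-0.0, -0.001, -1.0]]
contact_force: [0.2, 0.2, 0.0]
width: 0.0665
```

```bash
python3 p.py .5737 -.1227 .0042 38.5
python3 - <<'E'
from h import *
c=snap('side','side6.png');t=cv2.imread('pics/side6.png');cv2.imwrite('pics/z9.png',cv2.resize(t[170:270,210:350],(700,500),interpolation=cv2.INTER_CUBIC))
E
```

```text
shares [-0.006  0.083  0.889] turn -0.001 yaw 38.45 q6 0.58 t 41.05 F [0.2 0.2 0. ] w 0.0665
```

View pics/z9.png

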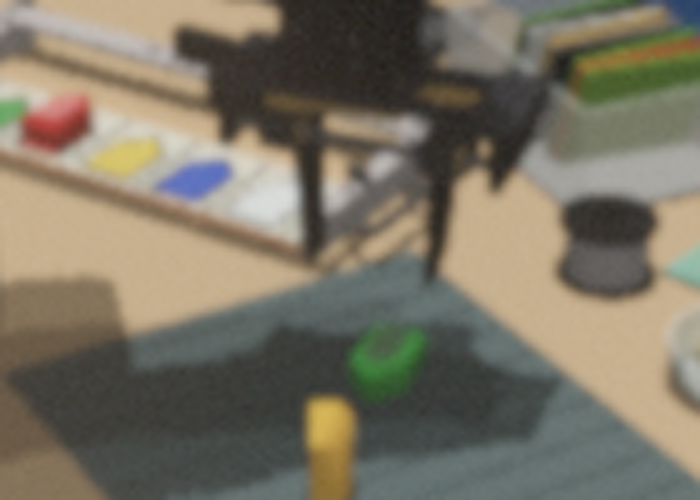

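Request:
carry_out(steps=[[[0,0.08,0.05,0],[0,0.08,0.15,0],[0,0.08,0.3,0],[0,0.08,0.45,0],[0,0.08,0.6,0],[0,0.08,0.72,0],[0,0.08,0.82,0],[0,0.08,0.87,0],[0,0.08,0.885,0],[0,0.08,0.885,0]]])

```text
time: 42.35
position: [0.5742, -0.1229, 0.0056]
orientation: [[0.784, 0.621, 0.0], [0.621, -0.784, -0.0], [0.0, 0.0, -1.0]]
contact_force: [0.7, -0.5, -0.3]
width: 0.0664
```

Request:
carry_out(steps=[[[0,0,0,0],[0,0,0,0],[0,0,0,0],[0,0,0,0],[0,0,0,0],[0,0,0,0],[0,0,0,0],[0,0,0,0],[0,0,-0.05,0],[0,0,-0.15,0]]], jaw=-0.5)

```text
time: 43.6
position: [0.5739, -0.1229, 0.0175]
orientation: [[0.784, 0.621, -0.001], [0.621, -0.784, 0.0], [-0.0, -0.001, -1.0]]
contact_force: [-0.3, 0.0, -0.4]
width: 0.0333
```

Request:
carry_out(steps=[[[0,0,-0.15,0],[0,0,-0.35,0],[0,0,-0.55,0],[0.1,-0.1,-0.75,-0.1],[0.2,-0.3,-0.85,-0.3],[0.3,-0.5,-0.85,-0.5],[0.4,-0.7,-0.85,-0.7],[0.5,-0.9,-0.85,-0.9],[0.5,-1,-0.85,-1],[0.5,-1,-0.85,-1]]])

```text
time: 44.85
position: [0.5557, -0.035, 0.0863]
orientation: [[0.115, 0.993, 0.001], [0.993, -0.115, -0.0], [0.0, 0.001, -1.0]]
contact_force: [0.0, -0.2, -0.9]
width: 0.0336
```

Request:
carry_out(steps=[[[0.1,-0.03,0,-0.1],[0.2,-0.06,0,-0.2],[0.35,-0.1,0,-0.35],[0.5,-0.15,0,-0.5],[0.65,-0.2,0,-0.65],[0.75,-0.24,0,-0.75],[0.85,-0.27,0,-0.85],[0.95,-0.3,0,-0.95],[1,-0.3,0,-1],[1,-0.3,0,-1]]])

```text
time: 46.1
position: [0.5414, 0.0467, 0.0857]
orientation: [[-0.62, 0.785, 0.001], [0.785, 0.62, 0.0], [-0.0, 0.0, -1.0]]
contact_force: [-0.7, -0.1, -0.4]
width: 0.0339
```

Request:
carry_out(steps=[[[0.1,0.06,0,-0.1],[0.2,0.12,0,-0.2],[0.35,0.2,0,-0.35],[0.5,0.3,0,-0.5],[0.65,0.4,0,-0.65],[0.75,0.45,0,-0.75],[0.85,0.5,0,-0.85],[0.95,0.57,0,-0.95],[1,0.6,0,-1],[1,0.6,0,-1]]])

```text
time: 47.35
position: [0.5291, 0.1393, 0.0855]
orientation: [[-0.993, 0.116, 0.0], [0.116, 0.993, 0.0], [-0.0, 0.0, -1.0]]
contact_force: [0.4, 0.7, -0.2]
width: 0.0336
```

Request:
carry_out(steps=[[[0.03,0.1,0,-0.1],[0.06,0.2,0,-0.2],[0.1,0.35,0,-0.3],[0.15,0.5,0,-0.4],[0.2,0.65,0,-0.5],[0.24,0.75,0,-0.6],[0.27,0.85,0,-0.7],[0.3,0.95,0,-0.73],[0.3,1,0,-0.73],[0.3,1,0,-0.73]]])

```text
time: 48.6
position: [0.5145, 0.2216, 0.0854]
orientation: [[-0.897, -0.441, 0.0], [-0.441, 0.897, 0.0], [-0.0, 0.0, -1.0]]
contact_force: [0.5, -0.4, -0.4]
width: 0.0337
```

```bash
python3 p.py .5058 .2954 .0175 206.6
```

```text
shares [-0.31   0.875  0.849] turn -0.009 yaw -153.81 q6 -1.74 t 48.6 F [ 0.5 -0.4 -0.4] w 0.0337
```

Request:
carry_out(steps=[[[-0.06,0.15,0,0],[-0.12,0.35,0,0],[-0.2,0.6,0,0],[-0.31,0.87,0,0],[-0.31,0.87,0.1,-0.01],[-0.31,0.87,0.25,-0.01],[-0.31,0.87,0.4,-0.01],[-0.31,0.87,0.55,-0.01],[-0.31,0.87,0.7,-0.01],[-0.31,0.87,0.75,-0.01]]])

```text
time: 49.85
position: [0.5056, 0.2947, 0.0244]
orientation: [[-0.893, -0.449, -0.001], [-0.449, 0.893, -0.0], [0.001, 0.0, -1.0]]
contact_force: [-0.3, 0.3, -0.9]
width: 0.0336
```

```bash
python3 p.py .5058 .2954 .0175 206.6
```

```text
shares [-0.007  0.007  0.086] turn 0.002 yaw -153.31 q6 -1.62 t 49.85 F [-0.3  0.3 -0.9] w 0.0336
```

Request:
carry_out(steps=[[[-0.005,0.005,0.02,0],[-0.005,0.005,0.04,0],[-0.005,0.005,0.055,0],[-0.005,0.005,0.065,0],[-0.005,0.005,0.075,0],[-0.005,0.005,0.08,0],[-0.005,0.005,0.085,0],[-0.005,0.005,0.085,0],[-0.005,0.005,0.085,0],[-0.005,0.005,0.085,0]]])

```text
time: 51.1
position: [0.506, 0.2955, 0.0187]
orientation: [[-0.893, -0.449, 0.0], [-0.449, 0.893, 0.0], [-0.0, 0.0, -1.0]]
contact_force: [-0.6, 0.5, -0.5]
width: 0.0338
```

Request:
carry_out(steps=[[[0,0,0,0],[0,0,0,0],[0,0,0,0],[0,0,0,0],[0,0,-0.05,0],[0,0,-0.15,0],[0,0,-0.3,0],[0,0,-0.5,0],[0,0,-0.75,0],[0,0,-0.8,0]]], jaw=-0.1)

```text
time: 52.35
position: [0.5066, 0.2958, 0.0846]
orientation: [[-0.893, -0.449, 0.003], [-0.449, 0.893, 0.001], [-0.003, -0.0, -1.0]]
contact_force: [0.4, -0.1, 0.3]
width: 0.0427
```

```bash
python3 p.py .5363 .2421 .08 206.6
```

```text
shares [-0.03  -0.766  0.058] turn 0.002 yaw -153.29 q6 -1.62 t 52.35 F [ 0.4 -0.1  0.3] w 0.0427
```

Request:
carry_out(steps=[[[-0.01,-0.1,0,0],[-0.02,-0.3,0,0],[-0.03,-0.55,0,0],[-0.03,-0.76,0,0],[-0.03,-0.76,0.1,0],[-0.03,-0.76,0.25,0],[-0.03,-0.76,0.45,0],[-0.03,-0.76,0.65,0],[-0.03,-0.76,0.8,0],[-0.03,-0.76,0.82,0]]])

```text
time: 53.6
position: [0.535, 0.2423, 0.0159]
orientation: [[-0.893, -0.45, -0.002], [-0.45, 0.893, -0.0], [0.002, 0.0, -1.0]]
contact_force: [0.3, 0.5, 0.6]
width: 0.0425
```

Request:
carry_out(steps=[[[0,0,0,0],[0,0,0,0],[0,0,0,0],[0,0,0,0],[0,0,0,0],[0,0,0,0],[0,0,0,0],[0,0,0,0],[0,0,0,0],[0,0,0,0]]], jaw=-0.5)

```text
time: 54.85
position: [0.5356, 0.2423, 0.0173]
orientation: [[-0.893, -0.449, 0.0], [-0.449, 0.893, 0.0], [-0.0, -0.0, -1.0]]
contact_force: [-1.2, -1.1, 6.1]
width: 0.0337
```

Request:
carry_out(steps=[[[0,0,-0.02,0],[0,0,-0.03,0],[0.02,0,-0.03,0],[0.04,0,-0.03,0],[0.05,0,-0.03,0],[0.05,0,-0.03,0],[0.05,0,-0.02,0],[0.05,0,-0.01,0],[0.05,0,0,0],[0.05,0,0,0]]])

```text
time: 56.1
position: [0.5319, 0.2405, 0.0173]
orientation: [[-0.893, -0.449, 0.0], [-0.449, 0.893, 0.0], [-0.0, 0.0, -1.0]]
contact_force: [-2.2, -0.6, 4.0]
width: 0.0337
```

Request:
carry_out(steps=[[[0,0,0,0],[0,0,0,0],[0,0,0,0],[0,0,0,0],[0,0,-0.05,0],[0,0,-0.15,0],[0,0,-0.3,0],[0,0,-0.5,0],[0,0,-0.75,0],[0,0,-0.9,0]]], jaw=-0.1)

```text
time: 57.35
position: [0.5323, 0.2406, 0.0909]
orientation: [[-0.893, -0.449, 0.002], [-0.449, 0.893, 0.001], [-0.002, -0.0, -1.0]]
contact_force: [0.8, 1.1, -0.1]
width: 0.0426
```

```bash
python3 p.py .4817 -.2 .1 150
```

```text
shares [ 3.039 -4.636 -0.119] turn 1.26 yaw -153.29 q6 -1.73 t 57.35 F [ 0.8  1.1 -0.1] w 0.0426
```

```bash
cat > stand.py <<'E'
from fit import *
def sverts(x,y,a,z0=0):
    # a: yaw of facing direction of facets (glass z). (x,y): middle of footprint
    n=np.array([np.cos(a),np.sin(a)]); 
    out=[]
    for P,zz in [(H,0),(H,.016),(Hi,.022)]:
        for gx,gy in P:
            # glass frame x=up, z=n, y = z x x = n x up
            yv=np.array([n[1],-n[0]]); q=np.array([x,y])+(zz-.011)*n+gy*yv
            out.append([q[0],q[1],z0+gx+.028])
    return np.array(out)
def fitstand(c,img,col,x,y,a,show=None,smin=110,vmin=30):
    uv0=proj(c,[x,y,.028])[0]; u0,v0=(uv0-25).astype(int); S=8
    im=img[v0:v0+50,u0:u0+50]; m=cmask(im,col,smin,vmin); n,l,st,ce=cv2.connectedComponentsWithStats(m)
    i=min((i for i in range(1,n) if st[i,4]>30),key=lambda i:np.hypot(*(ce[i]+[u0,v0]-uv0))); m=(l==i).astype(np.uint8)
    M=cv2.GaussianBlur(cv2.resize(m*255,None,fx=S,fy=S,interpolation=cv2.INTER_LINEAR),(5,5),0)>127
    def sil(p):
        hp=cv2.convexHull(proj(c,sverts(*p)).astype(np.float32)); q=((hp-[u0,v0]+.5)*S-.5)
        A=np.zeros(M.shape,np.uint8); cv2.fillPoly(A,[np.round(q*16).astype(np.int32)],1,shift=4); return A>0
    f=lambda p:1-(sil(p)&M).sum()/(sil(p)|M).sum()
    res=[]
    for da in np.radians([-30,0,30,150,180,210]):
        b=a+da; r=minimize(f,[x,y,b],method='Nelder-Mead',options=dict(initial_simplex=[[x,y,b],[x+.006,y,b],[x,y+.006,b],[x,y,b+.2]],maxiter=300)); res.append((round(1-r.fun,3),r.x[0].round(4),r.x[1].round(4),round(np.degrees(r.x[2]),1)))
    res.sort(reverse=True)
    if show:
        B=cv2.resize(im[...,::-1],None,fx=S,fy=S,interpolation=cv2.INTER_CUBIC)
        p=[res[0][1],res[0][2],np.radians(res[0][3])]
        cc,_=cv2.findContours(sil(p).astype(np.uint8),0,1); cv2.drawContours(B,cc,-1,(255,255,255),1)
        q=((proj(c,sverts(*p))[:5]-[u0,v0]+.5)*S).astype(np.int32); cv2.polylines(B,[q.reshape(-1,1,2)],True,(0,255,0),1)
        cv2.imwrite('pics/'+show,B)
    return res
E
python3 - <<'E'
from stand import *
c=snap('top','top6.png')
L=lambda f:cv2.cvtColor(cv2.imread('pics/'+f),cv2.COLOR_BGR2RGB)
HUE['yellow']=[(10,28)]
print(fitstand(c,L('top5.png'),'yellow',.4835,-.198,np.radians(-33),'fy.png',smin=130)[:4])
print(fitstand(c,L('top5.png'),'blue',.457,-.345,np.radians(-27),'fb.png',smin=130,vmin=20)[:4])
a=cv2.imread('pics/fy.png');b=cv2.imread('pics/fb.png');cv2.imwrite('pics/fyb.png',np.hstack([a,b]))
E
```

```text
[(np.float64(0.922), np.float64(0.4924), np.float64(-0.2019), np.float64(-29.8)), (np.float64(0.92), np.float64(0.4925), np.float64(-0.2018), np.float64(-28.7)), (np.float64(0.91), np.float64(0.4921), np.float64(-0.202), np.float64(-34.4)), (np.float64(0.873), np.float64(0.4911), np.float64(-0.2012), np.float64(147.1))]
[(np.float64(0.907), np.float64(0.4669), np.float64(-0.351), np.float64(-23.6)), (np.float64(0.904), np.float64(0.4668), np.float64(-0.3512), np.float64(-25.3)), (np.float64(0.903), np.float64(0.4667), np.float64(-0.352), np.float64(-26.3)), (np.float64(0.869), np.float64(0.4651), np.float64(-0.3511), np.float64(154.2))]
```

View pics/fyb.png

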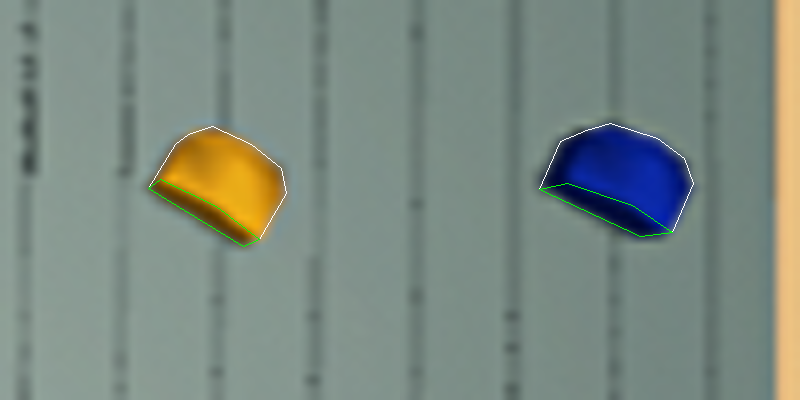

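View pics/top6.png

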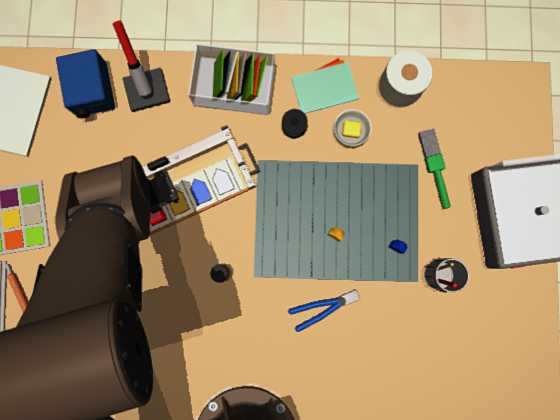

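```bash
python3 p.py .529 -.2245 .09 150
```

```text
shares [ 2.655 -5.174  0.017] turn 1.26 yaw -153.29 q6 -1.73 t 57.4 F [1.1 0.6 1.6] w 0.0427
```

Request:
carry_out(steps=[[[0.05,-0.1,0,0.1],[0.1,-0.2,0,0.2],[0.15,-0.35,0,0.35],[0.25,-0.5,0,0.5],[0.32,-0.65,0,0.65],[0.38,-0.75,0,0.75],[0.43,-0.85,0,0.85],[0.48,-0.95,0,0.95],[0.5,-1,0,1],[0.5,-1,0,1]]])

```text
time: 58.65
position: [0.5321, 0.1509, 0.089]
orientation: [[-0.95, 0.314, -0.0], [0.314, 0.95, 0.0], [0.0, 0.0, -1.0]]
contact_force: [0.2, 0.1, -0.5]
width: 0.0427
```

Request:
carry_out(steps=[[[-0.03,-0.1,0,0.02],[-0.06,-0.2,0,0.05],[-0.1,-0.35,0,0.1],[-0.15,-0.5,0,0.15],[-0.2,-0.65,0,0.2],[-0.22,-0.75,0,0.23],[-0.25,-0.85,0,0.26],[-0.28,-0.95,0,0.26],[-0.3,-1,0,0.26],[-0.3,-1,0,0.26]]], jaw=-1)

```text
time: 59.9
position: [0.5299, 0.0674, 0.089]
orientation: [[-0.866, 0.5, 0.0], [0.5, 0.866, 0.0], [-0.0, 0.0, -1.0]]
contact_force: [0.0, -0.6, 0.5]
width: 0.0001
```

Request:
carry_out(steps=[[[-0.06,-0.1,0,0],[-0.12,-0.2,0,0],[-0.2,-0.35,0,0],[-0.3,-0.5,0,0],[-0.4,-0.65,0,0],[-0.45,-0.75,0,0],[-0.5,-0.85,0,0],[-0.57,-0.95,0,0],[-0.6,-1,0,0],[-0.6,-1,0,0]]])

```text
time: 61.15
position: [0.5314, -0.026, 0.089]
orientation: [[-0.866, 0.5, 0.0], [0.5, 0.866, 0.0], [0.0, 0.0, -1.0]]
contact_force: [-1.0, 0.2, -0.5]
width: 0.0008
```

Request:
carry_out(steps=[[[-0.06,-0.1,0,0],[-0.12,-0.2,0,0],[-0.2,-0.35,0,0],[-0.3,-0.5,0,0],[-0.4,-0.65,0,0],[-0.45,-0.75,0,0],[-0.5,-0.85,0,0],[-0.57,-0.95,0,0],[-0.6,-1,0,0],[-0.6,-1,0,0]]])

```text
time: 62.4
position: [0.533, -0.1192, 0.089]
orientation: [[-0.866, 0.5, 0.0], [0.5, 0.866, 0.0], [0.0, 0.0, -1.0]]
contact_force: [-0.1, -0.0, -0.6]
width: 0.0004
```

```bash
python3 p.py .529 -.2245 .044 150
python3 - <<'E'
from pale import *
c=snap('top','top7.png')
for k,g in [('green',(.5079,.2954)),('red',(.5346,.2415))]:
    r=pale(c,c['img'],k,*g,.012,26.6); d=r[0]-g; a=np.radians(26.6); print(k,r,'err mm',1000*np.array([d@[np.cos(a),np.sin(a)],d@[-np.sin(a),np.cos(a)]]))
t=cv2.imread('pics/top7.png');cv2.imwrite('pics/z10.png',cv2.resize(t[150:270,90:250],(800,600),interpolation=cv2.INTER_CUBIC))
E
```

```text
shares [-0.615 -1.164  0.562] turn -0.0 yaw 149.99 q6 -1.39 t 62.4 F [-0.1 -0.  -0.6] w 0.0004
green (array([0.50822916, 0.29639608]), np.float64(139.3125), np.float64(26.632634043583057)) err mm [0.74032696 0.74326082]
red (array([0.53434173, 0.24142899]), np.float64(125.5625), np.float64(26.25488378435693)) err mm [-0.26273162  0.05214776]
```

View pics/z10.png

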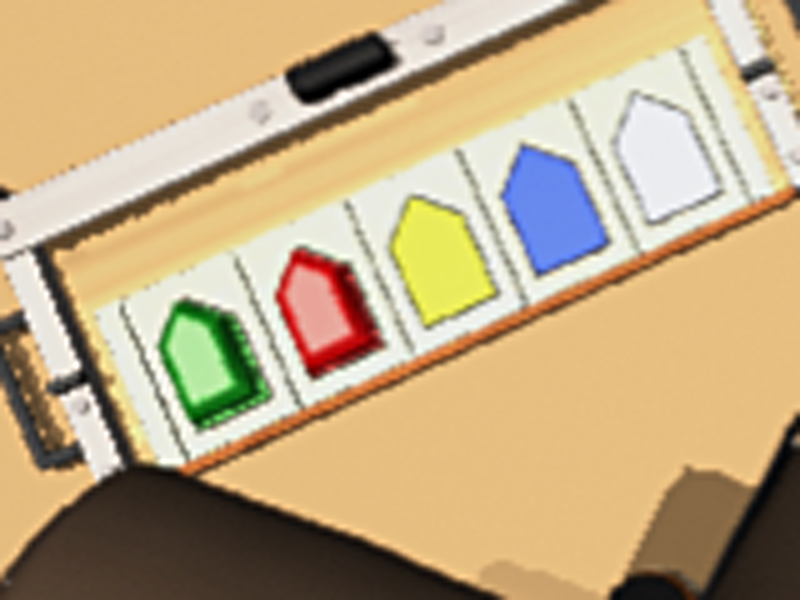

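View pics/top7.png

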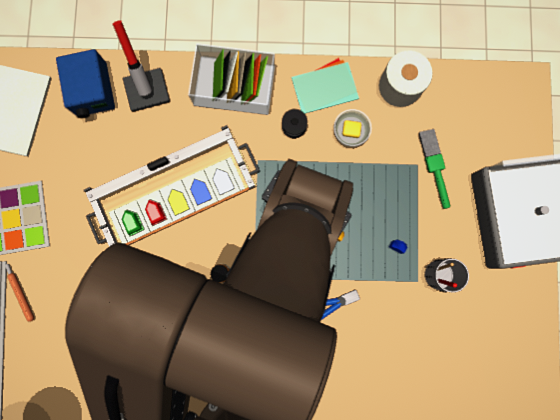

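Request:
carry_out(steps=[[[-0.06,-0.1,0,0],[-0.12,-0.2,0,0],[-0.2,-0.35,0,0],[-0.3,-0.5,0,0],[-0.4,-0.65,0,0],[-0.45,-0.75,0,0],[-0.5,-0.85,0,0],[-0.57,-0.95,0,0],[-0.61,-1,0,0],[-0.61,-1,0,0]]])

```text
time: 63.7
position: [0.5353, -0.2129, 0.089]
orientation: [[-0.866, 0.5, 0.0], [0.5, 0.866, 0.0], [0.0, 0.0, -1.0]]
contact_force: [-0.8, -1.3, 0.3]
width: 0.0004
```

Request:
carry_out(steps=[[[0,-0.05,0,0],[0,-0.1,0.1,0],[0,-0.16,0.2,0],[0,-0.16,0.3,0],[0,-0.16,0.4,0],[0,-0.16,0.5,0],[0,-0.16,0.55,0],[0,-0.16,0.58,0],[0,-0.16,0.58,0],[0,-0.16,0.58,0]]])

```text
time: 64.95
position: [0.529, -0.2239, 0.0428]
orientation: [[-0.866, 0.5, 0.0], [0.5, 0.866, -0.0], [-0.0, 0.0, -1.0]]
contact_force: [0.1, 0.1, 0.5]
width: 0.0004
```

```bash
python3 p.py .490 -.202 .043 150
python3 - <<'E'
from h import *
c=snap('side','side7.png');t=cv2.imread('pics/side7.png');cv2.imwrite('pics/z11.png',cv2.resize(t[200:300,210:350],(700,500),interpolation=cv2.INTER_CUBIC))
E
```

```text
shares [ 0.558 -0.007 -0.003] turn 0.0 yaw 150.01 q6 -1.56 t 64.95 F [0.1 0.1 0.5] w 0.0004
```

View pics/z11.png

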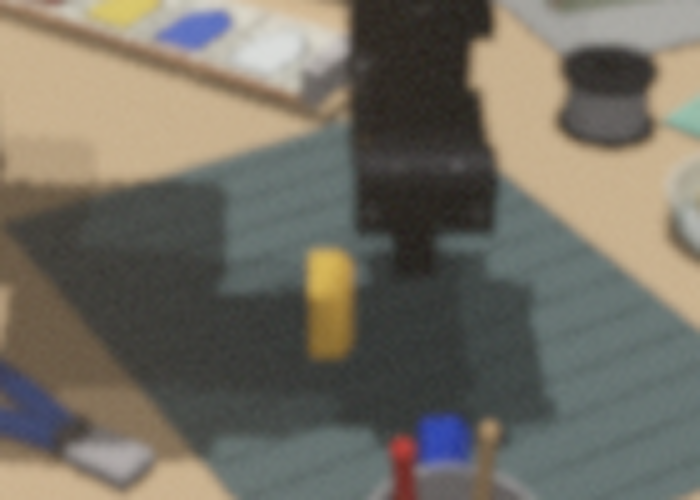

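Request:
carry_out(steps=[[[0.08,-0.005,0,0],[0.16,-0.005,0,0],[0.23,-0.005,0,0],[0.29,-0.005,0,0],[0.34,-0.005,0,0],[0.39,-0.005,0,0],[0.44,-0.005,0,0],[0.49,-0.005,0,0],[0.54,-0.005,0,0],[0.58,-0.005,0,0]]])

```text
time: 66.25
position: [0.4883, -0.2008, 0.0427]
orientation: [[-0.866, 0.5, 0.0], [0.5, 0.866, -0.0], [-0.0, 0.0, -1.0]]
contact_force: [0.8, -0.8, 1.9]
width: 0.0001
```

```bash
python3 p.py .490 -.202 .043 150
python3 - <<'E'
from h import *
c=snap('side','side8.png');t=cv2.imread('pics/side8.png');cv2.imwrite('pics/z12.png',cv2.resize(t[200:300,210:350],(700,500),interpolation=cv2.INTER_CUBIC))
E
```

```text
shares [-0.025 -0.002 -0.004] turn 0.0 yaw 150.01 q6 -1.56 t 66.25 F [ 0.8 -0.8  1.9] w 0.0001
```

View pics/z12.png

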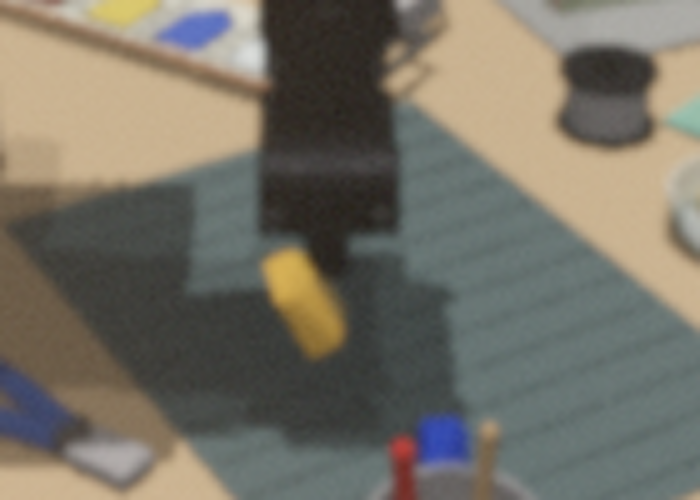

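Request:
carry_out(steps=[[[0.03,0,0,0],[0.06,0,0,0],[0.09,0,0,0],[0.12,0,0,0],[0.15,0,0,0],[0.15,0,0,0],[0.15,0,0,0],[0.1,0,-0.1,0],[0.1,0,-0.3,0],[0.1,0,-0.5,0]]])

```text
time: 67.55
position: [0.4817, -0.197, 0.084]
orientation: [[-0.866, 0.5, 0.001], [0.5, 0.866, -0.0], [-0.001, 0.0, -1.0]]
contact_force: [0.7, 0.1, -0.0]
width: 0.0005
```

Run:
```python
from fit import *
c=snap('side','side9.png');t=cv2.imread('pics/side9.png');cv2.imwrite('pics/z13.png',cv2.resize(t[200:300,210:350],(700,500),interpolation=cv2.INTER_CUBIC))
for g in ['glass_yellow','glass_yellow_tip']:
    for d in env.tip_of(g,'side')[:1]: print(g,w(c,d['location']).round(4),round(d['conf'],2))
c=snap('top','top9.png')
```

```text
glass_yellow [ 0.4602 -0.1855 -0.0027] 0.82
glass_yellow_tip [ 0.4316 -0.1698 -0.0024] 0.74
```

View pics/z13.png

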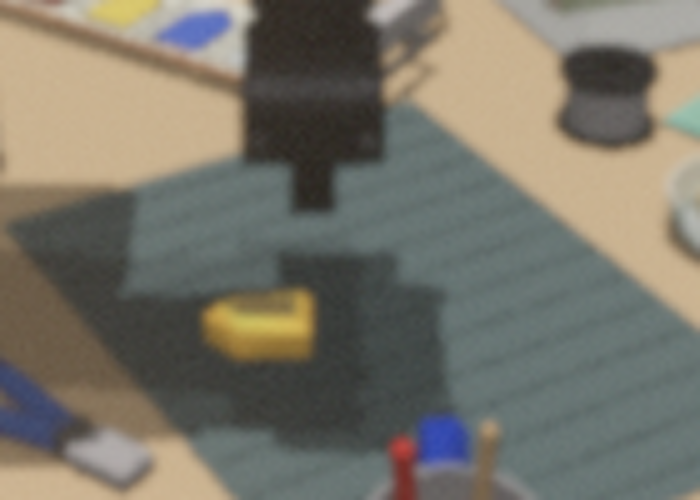

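View pics/top9.png

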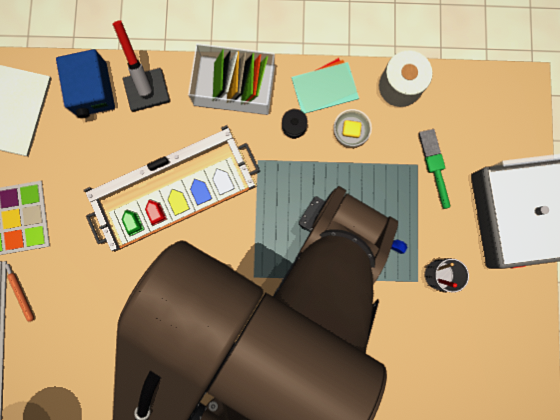

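Run:
```python
from fit import *
L=lambda f:cv2.cvtColor(cv2.imread('pics/'+f),cv2.COLOR_BGR2RGB)
c=env.read_camera('side'); HUE['yellow']=[(14,30)]
c['img']=L('side9.png')
print(fitglass(c,'yellow',.458,-.184,np.radians(150),show='fy2.png',smin=120))
for k,g in [('red',(.5325,.2415)),('green',(.506,.2955))]:
    print(k,fitglass(c,k,*g,np.radians(26.6),z0=.012,show='s_%s.png'%k,smin=120))
c['img']=L('side2.png'); print('red true .451,-.066',fitglass(c,'red',.451,-.066,np.radians(163),smin=120,show='s_r0.png'))
c['img']=L('side5.png'); print('green true .5737,-.1227',fitglass(c,'green',.5737,-.1227,np.radians(-141),smin=120,show='s_g0.png'))
cv2.imwrite('pics/sfit.png',cv2.resize(np.hstack([cv2.resize(cv2.imread('pics/'+n),(400,400)) for n in ['fy2.png','s_r0.png','s_g0.png']]),(800,266)))
```

```text
(np.float64(0.4553346077344217), np.float64(-0.18616596491399723), np.float64(146.3904808103398), np.float64(0.9144870973379158))
red (np.float64(0.531936080088395), np.float64(0.24399991767091403), np.float64(45.08686955059889), np.float64(0.6797015693336763))Traceback (most recent call last):
  File "<stdin>", line 7, in <module>
  File "fit.py", line 20, in fitglass
    best=min((i for i in range(1,n) if st[i,4]>40),key=lambda i:np.hypot(*(ce[i]+[u0,v0]-uv0)))
ValueError: min() iterable argument is empty
```

Request:
carry_out(steps=[[[0,0,-0.1,0.1],[0,0,-0.2,0.2],[0,0,-0.2,0.35],[0,0,-0.2,0.5],[0,0,-0.2,0.65],[0,0,-0.2,0.75],[0,0,-0.2,0.85],[0,0,-0.2,0.95],[0,0,-0.2,1],[0,0,-0.2,1]]], jaw=0.2)

```text
time: 69.05
position: [0.4813, -0.1968, 0.0981]
orientation: [[-0.259, 0.966, -0.001], [0.966, 0.259, 0.001], [0.001, -0.001, -1.0]]
contact_force: [-0.1, 0.6, -0.6]
width: 0.0568
```

```bash
python3 p.py .4648 -.3511 .10 65
```

```text
shares [-1.809 -0.699 -0.025] turn 0.889 yaw 105.02 q6 -0.78 t 69.05 F [-0.1  0.6 -0.6] w 0.0568
```

Request:
carry_out(steps=[[[-0.1,-0.04,0,0.1],[-0.2,-0.08,0,0.2],[-0.3,-0.12,0,0.35],[-0.45,-0.18,0,0.5],[-0.6,-0.23,0,0.65],[-0.7,-0.27,0,0.75],[-0.8,-0.31,0,0.85],[-0.87,-0.34,0,0.89],[-0.9,-0.35,0,0.89],[-0.9,-0.35,0,0.89]]])

```text
time: 70.3
position: [0.4731, -0.2737, 0.0985]
orientation: [[0.422, 0.907, -0.0], [0.907, -0.422, 0.0], [0.0, -0.0, -1.0]]
contact_force: [0.0, -0.3, 0.7]
width: 0.0569
```

```bash
python3 p.py .4648 -.3511 .10 65
python3 - <<'E'
from pale import *
c=snap('top','top10.png')
HUE['yellow']=[(14,32)]
try: print(fitglass(c,'yellow',.458,-.184,np.radians(150),show='fy3.png',smin=120))
except Exception as e: print(e)
E
```

```text
shares [-0.921  0.315 -0.019] turn 0.001 yaw 65.03 q6 -0.21 t 70.3 F [ 0.  -0.3  0.7] w 0.0569
(np.float64(0.4578878955993264), np.float64(-0.18305618057977946), np.float64(147.52540452662384), np.float64(0.9056076536894951))
```

View pics/top10.png

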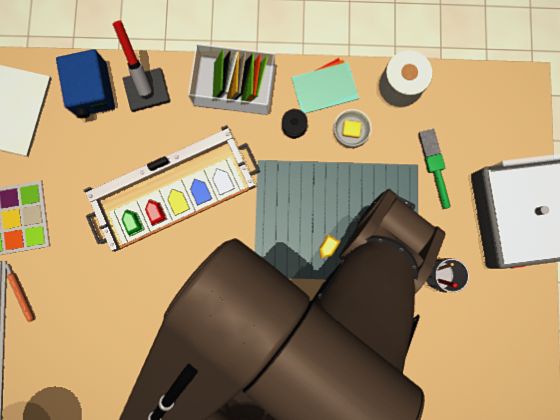

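Request:
carry_out(steps=[[[-0.1,0.04,0,0],[-0.25,0.09,0,0],[-0.4,0.14,0,0],[-0.6,0.2,0,0],[-0.8,0.27,0,0],[-0.92,0.315,0,0],[-0.92,0.315,0,0],[-0.92,0.315,0.1,0],[-0.92,0.315,0.2,0],[-0.92,0.315,0.3,0]]])

```text
time: 71.6
position: [0.4648, -0.3507, 0.0738]
orientation: [[0.423, 0.906, -0.0], [0.906, -0.423, 0.0], [0.0, -0.0, -1.0]]
contact_force: [0.4, -0.3, -0.3]
width: 0.0571
```

```bash
python3 p.py .4648 -.3511 .032 65
python3 - <<'E'
from h import *
c=snap('side','side10.png');t=cv2.imread('pics/side10.png');cv2.imwrite('pics/z14.png',cv2.resize(t[230:350,230:370],(700,600),interpolation=cv2.INTER_CUBIC))
E
```

```text
shares [-0.005  0.002  0.523] turn -0.0 yaw 64.99 q6 -0.32 t 71.6 F [ 0.4 -0.3 -0.3] w 0.0571
```

View pics/z14.png

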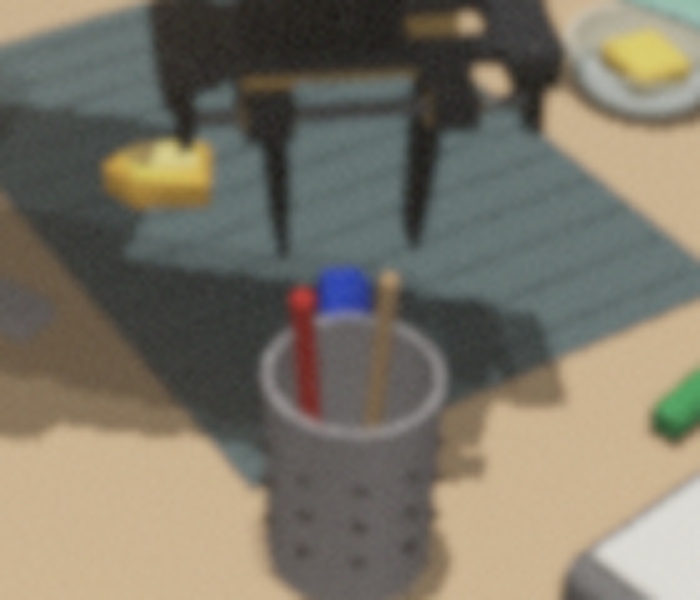

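Request:
carry_out(steps=[[[0,0,0.05,0],[0,0,0.15,0],[0,0,0.25,0],[0,0,0.35,0],[0,0,0.45,0],[0,0,0.5,0],[0,0,0.52,0],[0,0,0.52,0],[0,0,0.52,0],[0,0,0.52,0]]])

```text
time: 72.9
position: [0.4649, -0.3512, 0.0332]
orientation: [[0.423, 0.906, 0.0], [0.906, -0.423, -0.0], [-0.0, 0.0, -1.0]]
contact_force: [-0.1, -0.9, 0.0]
width: 0.0567
```

Request:
carry_out(steps=[[[0,0,0,0],[0,0,0,0],[0,0,0,0],[0,0,0,0],[0,0,0,0],[0,0,0,0],[0,0,0,0],[0,0,0,0],[0,0,0,0],[0,0,0,0]]], jaw=-0.7)

```text
time: 74.15
position: [0.4648, -0.3511, 0.033]
orientation: [[0.423, 0.906, 0.0], [0.906, -0.423, 0.0], [0.0, 0.0, -1.0]]
contact_force: [1.0, 0.2, 0.4]
width: 0.0216
```

Request:
carry_out(steps=[[[0,0,-0.1,0],[0,0,-0.25,0],[0.1,0,-0.4,0.05],[0.25,0.02,-0.5,0.15],[0.4,0.04,-0.5,0.3],[0.55,0.05,-0.5,0.45],[0.7,0.06,-0.5,0.6],[0.85,0.07,-0.5,0.75],[1,0.08,-0.5,0.9],[1,0.08,-0.5,0.9]]])

```text
time: 75.4
position: [0.5048, -0.2809, 0.0737]
orientation: [[0.909, 0.416, 0.001], [0.416, -0.909, -0.0], [0.0, 0.0, -1.0]]
contact_force: [0.2, 0.5, 0.2]
width: 0.0218
```

Request:
carry_out(steps=[[[0.1,-0.07,0,0.1],[0.2,-0.15,0,0.2],[0.32,-0.24,0,0.35],[0.45,-0.33,0,0.5],[0.58,-0.43,0,0.65],[0.7,-0.52,0,0.75],[0.8,-0.6,0,0.85],[0.9,-0.66,0,0.95],[0.94,-0.69,0,0.99],[0.94,-0.69,0,0.99]]])

```text
time: 76.65
position: [0.5501, -0.2002, 0.0734]
orientation: [[0.94, -0.341, 0.0], [-0.341, -0.94, -0.0], [0.0, -0.0, -1.0]]
contact_force: [0.9, 0.3, -0.6]
width: 0.0215
```

```bash
python3 p.py .55 -.20 .0335 -20
```

```text
shares [-0.002 -0.002  0.498] turn 0.001 yaw -19.94 q6 1.46 t 76.65 F [ 0.9  0.3 -0.6] w 0.0215
```

Request:
carry_out(steps=[[[0,0,0.1,0],[0,0,0.2,0],[0,0,0.3,0],[0,0,0.38,0],[0,0,0.43,0],[0,0,0.46,0],[0,0,0.48,0],[0,0,0.49,0],[0,0,0.5,0],[0,0,0.5,0]]])

```text
time: 77.9
position: [0.5501, -0.2, 0.0331]
orientation: [[0.939, -0.344, 0.0], [-0.344, -0.939, 0.0], [0.0, -0.0, -1.0]]
contact_force: [-0.3, -0.0, -0.8]
width: 0.0214
```

Request:
carry_out(steps=[[[0,0,0,0],[0,0,0,0],[0,0,0,0],[0,0,0,0],[0,0,0,0],[0,0,-0.02,0],[0,0,-0.05,0],[0,0,-0.08,0],[0,0,-0.1,0],[0,0,-0.1,0]]], jaw=-0.05)

```text
time: 79.15
position: [0.5501, -0.2, 0.0412]
orientation: [[0.939, -0.344, 0.0], [-0.344, -0.939, -0.0], [0.0, -0.0, -1.0]]
contact_force: [0.5, -0.4, -0.6]
width: 0.0453
```

```bash
python3 p.py .55 -.20 .0335 -20
python3 - <<'E'
from h import *
c=snap('side','side11.png');t=cv2.imread('pics/side11.png');cv2.imwrite('pics/z15.png',cv2.resize(t[190:290,220:360],(700,500),interpolation=cv2.INTER_CUBIC))
E
```

```text
shares [-0.001  0.001  0.096] turn -0.002 yaw -20.09 q6 1.46 t 79.15 F [ 0.5 -0.4 -0.6] w 0.0453
```

View pics/z15.png

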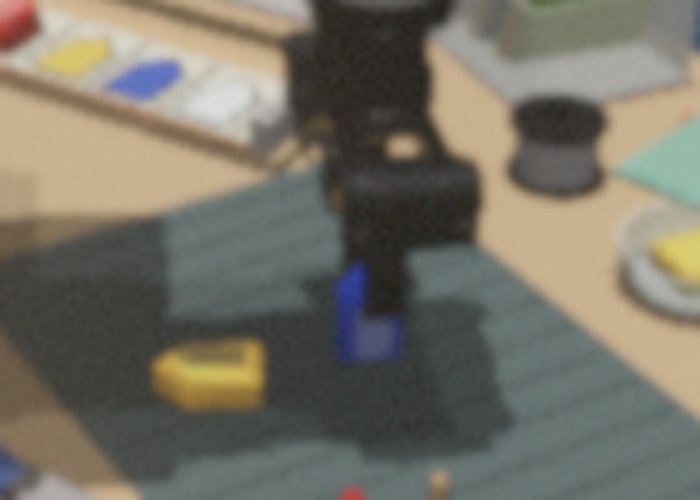

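Request:
carry_out(steps=[[[0,-0.06,0,0],[0,-0.12,0,0],[0,-0.16,0,0],[0,-0.2,0,0],[0,-0.25,0,0],[0,-0.3,0,0],[0,-0.35,0,0],[0,-0.4,0,0],[0,-0.44,0,0],[0,-0.44,0,0]]])

```text
time: 80.45
position: [0.5626, -0.1667, 0.0416]
orientation: [[0.939, -0.343, 0.001], [-0.343, -0.939, -0.0], [0.001, 0.0, -1.0]]
contact_force: [-1.5, 0.5, 6.7]
width: 0.0452
```

Run:
```python
from h import *
c=snap('side','side12.png');t=cv2.imread('pics/side12.png');cv2.imwrite('pics/z16.png',cv2.resize(t[190:290,220:360],(700,500),interpolation=cv2.INTER_CUBIC))
```

```text
(no output)
```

View pics/z16.png

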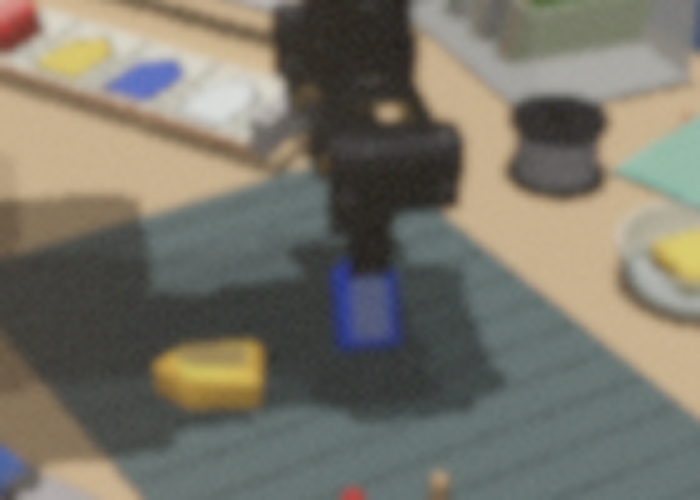

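Request:
carry_out(steps=[[[0,0,0,0],[0,0,0,0],[0,0,0,0],[0,0,0,0],[0,0,0,0],[0,0,0,0],[0,0,-0.1,0],[0,0,-0.3,0],[0,0,-0.5,0],[0,0,-0.7,0]]], jaw=0.5)

```text
time: 81.75
position: [0.5624, -0.167, 0.0987]
orientation: [[0.939, -0.344, 0.001], [-0.344, -0.939, -0.0], [0.001, -0.0, -1.0]]
contact_force: [0.2, -0.2, -0.4]
width: 0.0715
```

```bash
python3 p.py .4558 -.1831 .09 -32
python3 - <<'E'
from h import *
c=snap('side','side13.png');t=cv2.imread('pics/side13.png');cv2.imwrite('pics/z17.png',cv2.resize(t[190:290,220:360],(700,500),interpolation=cv2.INTER_CUBIC))
c=snap('top','top13.png');t=cv2.imread('pics/top13.png');cv2.imwrite('pics/z18.png',cv2.resize(t[140:290,240:440],(800,600),interpolation=cv2.INTER_CUBIC))
E
```

```text
shares [-1.182  0.647  0.107] turn 0.265 yaw -20.09 q6 1.52 t 81.75 F [ 0.2 -0.2 -0.4] w 0.0715
```

View pics/z17.png

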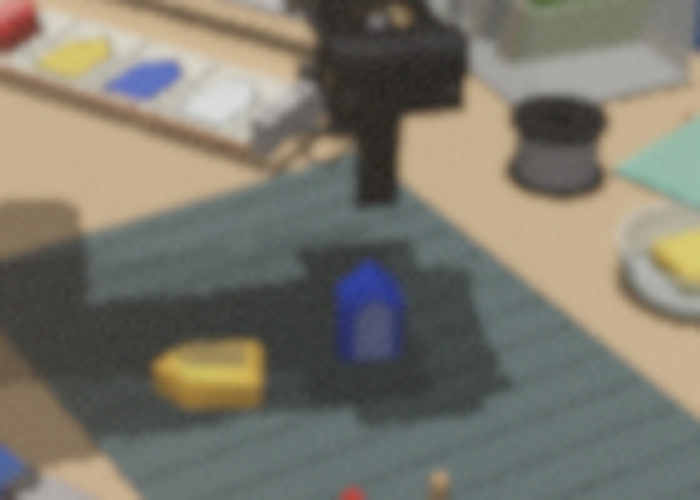

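View pics/z18.png

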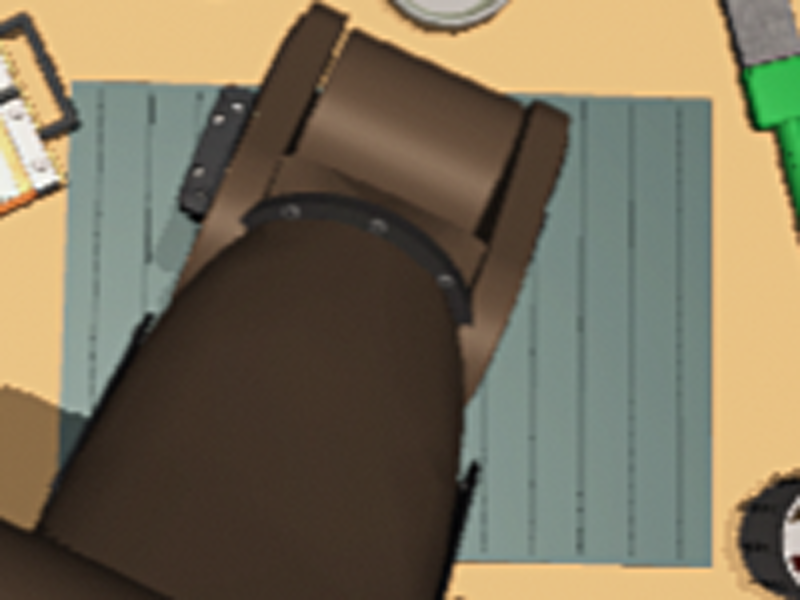

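The side picture shows the blue piece fell back upright (base near (370,360)), so it never tipped past balance. I'll push it over with shut fingers, as worked for the yellow.

```bash
python3 p.py .5346 -.2423 .0987 -20
```

```text
shares [-0.011  1.004  0.008] turn -0.002 yaw -20.09 q6 1.52 t 81.85 F [-0.3  0.   0.3] w 0.0709
```

Request:
carry_out(steps=[[[0,0.1,0,0],[0,0.25,0,0],[0,0.4,0,0],[0,0.55,0,0],[0,0.7,0,0],[0,0.85,0,0],[0,1,0,0],[0,1,0,0],[0,1,0,0],[0,1,0,0]]], jaw=-1)

```text
time: 83.1
position: [0.5348, -0.2416, 0.097]
orientation: [[0.939, -0.343, 0.0], [-0.343, -0.939, 0.0], [-0.0, -0.0, -1.0]]
contact_force: [0.1, -0.3, 1.0]
width: 0.0003
```

Request:
carry_out(steps=[[[0,0,0.05,0],[0,0,0.15,0],[0,0,0.25,0],[0,0,0.35,0],[0,0,0.45,0],[0,0,0.55,0],[0,0,0.62,0],[0,0,0.68,0],[0,0,0.69,0],[0,0,0.69,0]]])

```text
time: 84.35
position: [0.5347, -0.242, 0.0419]
orientation: [[0.939, -0.344, 0.0], [-0.344, -0.939, 0.0], [0.0, -0.0, -1.0]]
contact_force: [-0.4, -0.9, -0.8]
width: 0.0008
```

```bash
python3 p.py .55 -.20 .043 -20
python3 - <<'E'
from h import *
c=snap('side','side14.png');t=cv2.imread('pics/side14.png');cv2.imwrite('pics/z19.png',cv2.resize(t[190:290,220:360],(700,500),interpolation=cv2.INTER_CUBIC))
E
```

```text
shares [-0.001 -0.559 -0.014] turn -0.002 yaw -20.09 q6 1.38 t 84.35 F [-0.4 -0.9 -0.8] w 0.0008
```

View pics/z19.png

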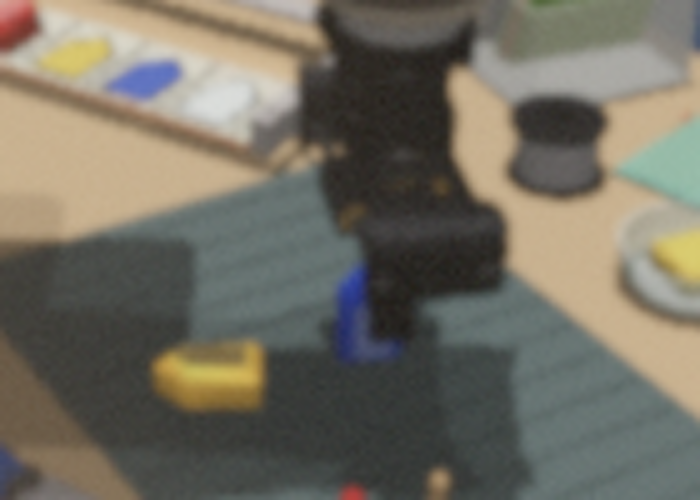

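Request:
carry_out(steps=[[[0,-0.08,0,0],[0,-0.16,0,0],[0,-0.23,0,0],[0,-0.29,0,0],[0,-0.34,0,0],[0,-0.39,0,0],[0,-0.44,0,0],[0,-0.49,0,0],[0,-0.54,0,0],[0,-0.58,0,0]]])

```text
time: 85.65
position: [0.5507, -0.1982, 0.0418]
orientation: [[0.939, -0.343, 0.0], [-0.343, -0.939, 0.0], [0.0, -0.0, -1.0]]
contact_force: [0.2, -0.0, 1.3]
width: 0.0003
```

Request:
carry_out(steps=[[[0,-0.03,0,0],[0,-0.06,0,0],[0,-0.09,0,0],[0,-0.12,0,0],[0,-0.15,0,0],[0,-0.15,0,0],[0,-0.15,0,0],[0,-0.1,-0.1,0],[0,-0.1,-0.3,0],[0,-0.1,-0.6,0]]])

```text
time: 86.9
position: [0.5531, -0.1909, 0.0907]
orientation: [[0.939, -0.344, -0.001], [-0.344, -0.939, 0.0], [-0.001, -0.0, -1.0]]
contact_force: [0.6, 0.5, 0.5]
width: 0.0003
```

```bash
python3 p.py .4558 -.1831 .10 -32
python3 - <<'E'
from h import *
c=snap('side','side15.png');t=cv2.imread('pics/side15.png');cv2.imwrite('pics/z20.png',cv2.resize(t[190:290,220:360],(700,500),interpolation=cv2.INTER_CUBIC))
for g in ['glass_blue','glass_blue_tip']:
    for d in env.tip_of(g,'side')[:1]: print(g,w(c,d['location']).round(4),round(d['conf'],2))
E
```

```text
shares [-1.176  0.326 -0.115] turn 0.264 yaw -20.11 q6 1.48 t 86.9 F [0.6 0.5 0.5] w 0.0003
glass_blue [ 0.5625 -0.1665 -0.002 ] 0.55
glass_blue_tip [ 5.723e-01 -1.391e-01  3.000e-04] 0.61
```

View pics/z20.png

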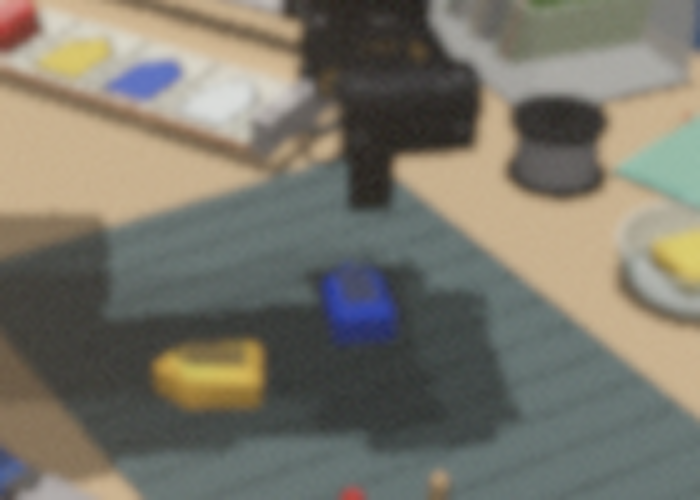

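Request:
carry_out(steps=[[[-0.1,0.1,0,-0.1],[-0.2,0.2,0,-0.2],[-0.35,0.35,0,-0.35],[-0.5,0.5,0,-0.5],[-0.65,0.65,0,-0.65],[-0.75,0.75,0,-0.75],[-0.85,0.85,0,-0.85],[-0.95,0.95,0,-0.95],[-1,1,0,-1],[-1,1,0,-1]]], jaw=0.4)

```text
time: 88.3
position: [0.4503, -0.2386, 0.0894]
orientation: [[0.907, 0.42, -0.001], [0.42, -0.907, 0.001], [-0.0, -0.001, -1.0]]
contact_force: [-1.0, 0.2, -0.6]
width: 0.0665
```

```bash
python3 p.py .5633 -.1633 .09 70
python3 - <<'E'
from pale import *
c=snap('top','top15.png')
try: print(fitglass(c,'blue',.5645,-.1633,np.radians(70),show='fb2.png',smin=110))
except Exception as e: print(e)
E
```

```text
shares [ 1.677 -0.26  -0.008] turn -1.003 yaw 24.86 q6 0.52 t 88.3 F [-1.   0.2 -0.6] w 0.0665
(np.float64(0.5665134211503449), np.float64(-0.16244847103252127), np.float64(68.01707700707497), np.float64(0.9496946641305436))
```

View pics/fb2.png

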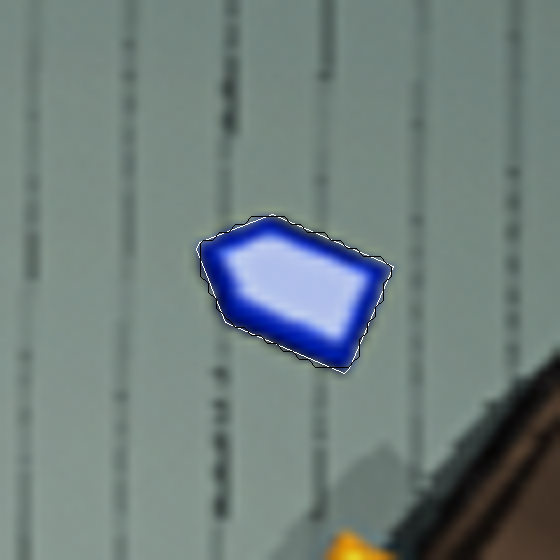

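Request:
carry_out(steps=[[[0.1,-0.02,0,-0.1],[0.2,-0.03,0,-0.2],[0.35,-0.06,0,-0.35],[0.5,-0.08,0,-0.5],[0.65,-0.1,0,-0.65],[0.75,-0.12,0,-0.75],[0.85,-0.13,0,-0.85],[0.95,-0.15,0,-0.95],[1,-0.16,0,-0.96],[1,-0.16,0,-0.96]]])

```text
time: 89.6
position: [0.518, -0.193, 0.0896]
orientation: [[0.374, 0.927, -0.0], [0.927, -0.374, 0.0], [0.0, -0.0, -1.0]]
contact_force: [0.4, 0.2, -0.1]
width: 0.0667
```

```bash
python3 p.py .5644 -.1624 .0045 68
```

```text
shares [0.572 0.395 1.064] turn 0.001 yaw 68.03 q6 -0.09 t 89.6 F [ 0.4  0.2 -0.1] w 0.0667
```

Request:
carry_out(steps=[[[0.12,0.08,0,0],[0.3,0.2,0,0],[0.5,0.35,0,0],[0.57,0.395,0,0],[0.57,0.395,0.15,0],[0.57,0.395,0.35,0],[0.57,0.395,0.55,0],[0.57,0.395,0.7,0],[0.57,0.395,0.8,0],[0.57,0.395,0.85,0]]])

```text
time: 90.85
position: [0.5642, -0.1628, 0.0213]
orientation: [[0.373, 0.928, -0.0], [0.928, -0.373, 0.0], [0.0, -0.0, -1.0]]
contact_force: [-0.7, -0.2, 0.7]
width: 0.0668
```

```bash
python3 p.py .5644 -.1624 .0045 68
```

```text
shares [0.006 0.001 0.21 ] turn 0.002 yaw 68.1 q6 -0.01 t 90.85 F [-0.7 -0.2  0.7] w 0.0668
```

Request:
carry_out(steps=[[[0,0,0.05,0],[0,0,0.1,0],[0,0,0.15,0],[0,0,0.18,0],[0,0,0.2,0],[0,0,0.2,0],[0,0,0.2,0],[0,0,0.2,0],[0,0,0.2,0],[0,0,0.2,0]]])

```text
time: 92.1
position: [0.5643, -0.1627, 0.0058]
orientation: [[0.373, 0.928, 0.0], [0.928, -0.373, 0.0], [0.0, 0.0, -1.0]]
contact_force: [0.4, -0.4, -0.5]
width: 0.0662
```

Request:
carry_out(steps=[[[0,0,0,0],[0,0,0,0],[0,0,0,0],[0,0,0,0],[0,0,0,0],[0,0,0,0],[0,0,0,0],[0,0,0,0],[0,0,0,0],[0,0,0,0]]], jaw=-0.5)

```text
time: 93.35
position: [0.5643, -0.1627, 0.0058]
orientation: [[0.373, 0.928, 0.0], [0.928, -0.373, 0.0], [0.0, 0.0, -1.0]]
contact_force: [0.1, -0.6, -0.4]
width: 0.0338
```

```bash
python3 p.py .5864 .1343 .085 26.6
```

```text
shares [ 3.548 -1.128 -0.99 ] turn 0.922 yaw 68.11 q6 -0.01 t 93.35 F [ 0.1 -0.6 -0.4] w 0.0338
```

Request:
carry_out(steps=[[[0,0,-0.1,0],[0,0,-0.3,0],[0,0,-0.5,0],[0.05,0,-0.7,0],[0.15,-0.05,-0.85,0],[0.3,-0.1,-0.95,0],[0.45,-0.15,-1,0],[0.6,-0.2,-1,0],[0.7,-0.23,-1,0],[0.7,-0.23,-1,0]]])

```text
time: 94.6
position: [0.568, -0.1032, 0.0855]
orientation: [[0.372, 0.928, -0.001], [0.928, -0.372, 0.0], [0.0, -0.001, -1.0]]
contact_force: [-0.1, -0.1, -0.7]
width: 0.0336
```

Request:
carry_out(steps=[[[0.1,-0.03,0,0],[0.2,-0.06,0,0],[0.35,-0.11,0,0],[0.5,-0.16,0,0],[0.65,-0.2,0,0],[0.75,-0.24,0,0],[0.85,-0.27,0,0],[0.95,-0.3,0,0],[1,-0.32,0,0],[1,-0.32,0,0]]])

```text
time: 95.85
position: [0.5741, -0.0199, 0.0858]
orientation: [[0.373, 0.928, 0.0], [0.928, -0.373, 0.0], [0.0, 0.0, -1.0]]
contact_force: [0.3, -0.3, -0.6]
width: 0.0339
```

Request:
carry_out(steps=[[[0.1,-0.03,0,0.1],[0.2,-0.06,0,0.2],[0.35,-0.11,0,0.35],[0.5,-0.16,0,0.5],[0.65,-0.2,0,0.65],[0.75,-0.24,0,0.75],[0.85,-0.27,0,0.85],[0.95,-0.3,0,0.92],[1,-0.32,0,0.92],[1,-0.32,0,0.92]]])

```text
time: 97.1
position: [0.5802, 0.0636, 0.0858]
orientation: [[0.893, 0.451, -0.0], [0.451, -0.893, 0.0], [-0.0, -0.0, -1.0]]
contact_force: [0.4, -0.2, -1.2]
width: 0.0334
```

```bash
python3 p.py .5864 .1343 .0178 26.6
```

```text
shares [ 0.468 -0.754  0.85 ] turn 0.004 yaw 26.79 q6 1.1 t 97.1 F [ 0.4 -0.2 -1.2] w 0.0334
```

Request:
carry_out(steps=[[[0.1,-0.15,0,0],[0.2,-0.35,0,0],[0.35,-0.55,0,0],[0.47,-0.75,0,0],[0.47,-0.755,0.1,0],[0.47,-0.755,0.25,0],[0.47,-0.755,0.4,0],[0.47,-0.755,0.55,0],[0.47,-0.755,0.68,0],[0.47,-0.755,0.7,0]]])

```text
time: 98.35
position: [0.5863, 0.1343, 0.0289]
orientation: [[0.893, 0.449, -0.001], [0.449, -0.893, -0.0], [-0.001, -0.001, -1.0]]
contact_force: [0.1, -0.1, -0.4]
width: 0.0337
```

```bash
python3 p.py .5864 .1343 .0178 26.6
```

```text
shares [0.001 0.    0.139] turn 0.002 yaw 26.7 q6 1.22 t 98.35 F [ 0.1 -0.1 -0.4] w 0.0337
```

Request:
carry_out(steps=[[[0,0,0.03,0],[0,0,0.06,0],[0,0,0.09,0],[0,0,0.11,0],[0,0,0.12,0],[0,0,0.13,0],[0,0,0.135,0],[0,0,0.14,0],[0,0,0.14,0],[0,0,0.14,0]]])

```text
time: 99.6
position: [0.5867, 0.1345, 0.0187]
orientation: [[0.893, 0.449, 0.0], [0.449, -0.893, 0.0], [0.0, -0.0, -1.0]]
contact_force: [-0.0, -0.9, -0.2]
width: 0.0335
```

```bash
python3 p.py .5864 .1343 .0178 26.6
```

```text
shares [-0.004  0.001  0.011] turn 0.002 yaw 26.71 q6 1.22 t 99.6 F [-0.  -0.9 -0.2] w 0.0335
```

Request:
carry_out(steps=[[[-0.004,0,0.005,0],[-0.004,0,0.01,0],[-0.004,0,0.013,0],[-0.004,0,0.013,0],[-0.004,0,0.013,0],[-0.004,0,0.013,0],[-0.004,0,0.013,0],[-0.004,0,0.013,0],[-0.004,0,0.013,0],[-0.004,0,0.013,0]]])

```text
time: 100.85
position: [0.5863, 0.1344, 0.0178]
orientation: [[0.893, 0.45, 0.0], [0.45, -0.893, 0.0], [0.0, -0.0, -1.0]]
contact_force: [-1.5, -0.4, 6.0]
width: 0.0336
```

Request:
carry_out(steps=[[[0,0,0,0],[0,0,0,0],[0,0,0,0],[0,0,0,0],[0,0,-0.05,0],[0,0,-0.15,0],[0,0,-0.3,0],[0,0,-0.5,0],[0,0,-0.75,0],[0,0,-0.9,0]]], jaw=-0.1)

```text
time: 102.1
position: [0.5867, 0.1344, 0.0914]
orientation: [[0.893, 0.449, 0.002], [0.449, -0.893, 0.0], [0.002, 0.001, -1.0]]
contact_force: [0.2, 0.1, -0.2]
width: 0.0426
```

```bash
python3 p.py .4558 -.1831 .09 147.5
```

```text
shares [-3.246  2.81   0.014] turn -2.684 yaw 26.71 q6 1.22 t 102.1 F [ 0.2  0.1 -0.2] w 0.0426
```

Request:
carry_out(steps=[[[-0.1,0.09,0,0],[-0.2,0.17,0,0],[-0.35,0.3,0,0],[-0.5,0.43,0,0],[-0.65,0.56,0,0],[-0.75,0.65,0,0],[-0.85,0.74,0,0],[-0.95,0.83,0,0],[-1,0.87,0,0],[-1,0.87,0,0]]], jaw=0.4)

```text
time: 103.35
position: [0.5461, 0.036, 0.0896]
orientation: [[0.893, 0.449, 0.0], [0.449, -0.893, 0.0], [0.0, -0.0, -1.0]]
contact_force: [-0.5, 0.9, -0.7]
width: 0.0667
```

Request:
carry_out(steps=[[[-0.1,0.09,0,-0.07],[-0.2,0.17,0,-0.14],[-0.35,0.3,0,-0.25],[-0.5,0.43,0,-0.35],[-0.65,0.56,0,-0.45],[-0.75,0.65,0,-0.52],[-0.85,0.74,0,-0.6],[-0.95,0.83,0,-0.66],[-1,0.87,0,-0.7],[-1,0.87,0,-0.7]]])

```text
time: 104.6
position: [0.5061, -0.0619, 0.0896]
orientation: [[0.527, 0.85, 0.0], [0.85, -0.527, 0.0], [0.0, 0.0, -1.0]]
contact_force: [-1.0, 0.5, -0.7]
width: 0.0664
```

```bash
python3 p.py .4558 -.1831 .09 147.5
python3 - <<'E'
from pale import *
c=snap('top','top16.png'); HUE['yellow']=[(14,32)]
for k,g in [('green',(.5079,.2954)),('red',(.5346,.2415)),('blue',(.5885,.1343))]:
    try:
        r=pale(c,c['img'],k,*g,.012,26.6); d=r[0]-g; a=np.radians(26.6); print(k,r,'err mm',1000*np.array([d@[np.cos(a),np.sin(a)],d@[-np.sin(a),np.cos(a)]]))
    except Exception as e: print(k,e)
try: print(fitglass(c,'yellow',.458,-.184,np.radians(147),show='fy3.png',smin=120))
except Exception as e: print(e)
E
```

```text
shares [-1.619  0.265 -0.005] turn -1.985 yaw 58.19 q6 0.3 t 104.6 F [-1.   0.5 -0.7] w 0.0664
green (array([0.50821977, 0.29642236]), np.float64(139.375), np.float64(26.775442851160257)) err mm [0.7436998  0.77096869]
red (array([0.53437913, 0.24142728]), np.float64(124.5625), np.float64(25.697549898712904)) err mm [-0.23005196  0.03387532]
blue (array([0.58791114, 0.1348937 ]), np.float64(133.6875), np.float64(27.161427944009958)) err mm [-0.26070038  0.79452314]
(np.float64(0.45837989645028987), np.float64(-0.182403621751688), np.float64(150.01865430711132), np.float64(0.9354664041348757))
```

View pics/top16.png

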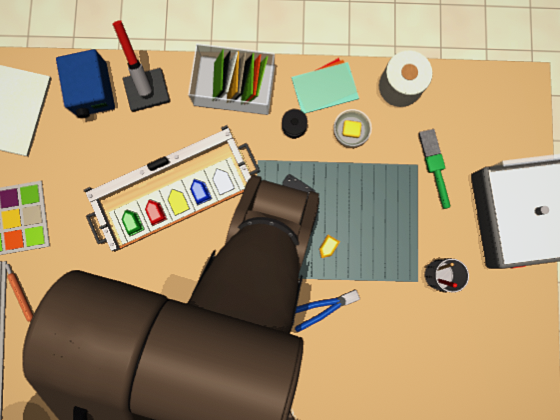

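View pics/fy3.png

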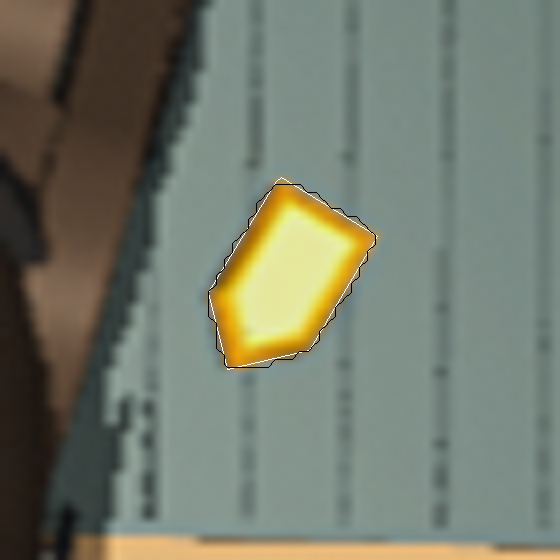

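Request:
carry_out(steps=[[[-0.1,0.02,0,-0.1],[-0.2,0.03,0,-0.2],[-0.35,0.06,0,-0.35],[-0.5,0.08,0,-0.5],[-0.65,0.1,0,-0.65],[-0.75,0.12,0,-0.75],[-0.85,0.14,0,-0.85],[-0.95,0.15,0,-0.95],[-1,0.16,0,-1],[-1,0.16,0,-1]]])

```text
time: 105.9
position: [0.4749, -0.1365, 0.0896]
orientation: [[-0.228, 0.974, 0.0], [0.974, 0.228, 0.0], [0.0, 0.0, -1.0]]
contact_force: [-0.3, -0.0, -0.1]
width: 0.0662
```

```bash
python3 p.py .4563 -.1824 .09 149.5
```

```text
shares [-0.505 -0.357 -0.005] turn -1.03 yaw 103.16 q6 -0.64 t 105.9 F [-0.3 -0.  -0.1] w 0.0662
```

Request:
carry_out(steps=[[[-0.06,-0.04,0,-0.1],[-0.12,-0.08,0,-0.2],[-0.2,-0.14,0,-0.35],[-0.28,-0.2,0,-0.5],[-0.36,-0.25,0,-0.65],[-0.43,-0.3,0,-0.8],[-0.5,-0.36,0,-0.95],[-0.505,-0.36,0.1,-1],[-0.505,-0.36,0.2,-1],[-0.505,-0.36,0.25,-1]]])

```text
time: 107.15
position: [0.4559, -0.1822, 0.0691]
orientation: [[-0.849, 0.528, -0.0], [0.528, 0.849, 0.0], [0.001, 0.0, -1.0]]
contact_force: [1.1, 0.3, -0.6]
width: 0.0665
```

```bash
python3 p.py .4563 -.1824 .005 149.5
```

```text
shares [-0.006  0.001  0.801] turn -0.03 yaw 148.14 q6 -1.53 t 107.15 F [ 1.1  0.3 -0.6] w 0.0665
```

Request:
carry_out(steps=[[[0,0,0.1,-0.03],[0,0,0.2,-0.03],[0,0,0.35,-0.03],[0,0,0.5,-0.03],[0,0,0.6,-0.03],[0,0,0.7,-0.03],[0,0,0.76,-0.03],[0,0,0.79,-0.03],[0,0,0.79,-0.03],[0,0,0.79,-0.03]]])

```text
time: 108.4
position: [0.456, -0.1826, 0.0066]
orientation: [[-0.862, 0.507, 0.0], [0.507, 0.862, -0.0], [-0.0, 0.0, -1.0]]
contact_force: [0.4, -0.3, -0.7]
width: 0.0664
```

Request:
carry_out(steps=[[[0,0,0,0],[0,0,0,0],[0,0,0,0],[0,0,0,0],[0,0,0,0],[0,0,0,0],[0,0,0,0],[0,0,0,0],[0,0,0,0],[0,0,0,0]]], jaw=-0.5)

```text
time: 109.65
position: [0.4559, -0.1826, 0.0064]
orientation: [[-0.862, 0.507, 0.0], [0.507, 0.862, 0.0], [-0.0, 0.0, -1.0]]
contact_force: [-0.5, -0.2, 1.5]
width: 0.0336
```

```bash
python3 p.py .5595 .1879 .085 26.6
```

```text
shares [ 1.23   4.649 -0.982] turn 2.732 yaw 149.56 q6 -1.56 t 109.65 F [-0.5 -0.2  1.5] w 0.0336
```

Request:
carry_out(steps=[[[0,0,-0.1,0],[0,0,-0.3,0],[0,0,-0.5,0],[0,0.05,-0.7,0],[0.05,0.15,-0.85,0],[0.1,0.3,-0.95,0],[0.15,0.5,-1,0],[0.2,0.7,-1,0],[0.2,0.8,-1,0],[0.2,0.8,-1,0]]])

```text
time: 110.9
position: [0.4748, -0.1187, 0.0861]
orientation: [[-0.863, 0.506, -0.0], [0.506, 0.863, 0.0], [0.0, 0.0, -1.0]]
contact_force: [0.6, -1.0, -0.9]
width: 0.0336
```

Request:
carry_out(steps=[[[0.04,0.1,0,0.1],[0.08,0.2,0,0.2],[0.14,0.35,0,0.35],[0.2,0.5,0,0.5],[0.26,0.65,0,0.65],[0.3,0.75,0,0.75],[0.34,0.85,0,0.85],[0.38,0.95,0,0.95],[0.4,1,0,1],[0.4,1,0,1]]])

```text
time: 112.15
position: [0.4874, -0.0342, 0.0862]
orientation: [[-0.252, 0.968, -0.0], [0.968, 0.252, 0.0], [0.0, -0.0, -1.0]]
contact_force: [-0.0, 0.9, -1.3]
width: 0.0336
```

Request:
carry_out(steps=[[[0.1,0.07,0,0.1],[0.2,0.13,0,0.2],[0.35,0.23,0,0.35],[0.5,0.33,0,0.5],[0.65,0.42,0,0.65],[0.75,0.49,0,0.75],[0.85,0.55,0,0.85],[0.95,0.62,0,0.95],[1,0.65,0,1],[1,0.65,0,1]]])

```text
time: 113.4
position: [0.5177, 0.0562, 0.0862]
orientation: [[0.506, 0.863, -0.0], [0.863, -0.506, 0.0], [-0.0, -0.0, -1.0]]
contact_force: [0.3, -0.6, -1.1]
width: 0.0341
```

Request:
carry_out(steps=[[[0.1,-0.03,0,0.07],[0.2,-0.06,0,0.14],[0.35,-0.1,0,0.25],[0.5,-0.15,0,0.36],[0.65,-0.2,0,0.47],[0.75,-0.23,0,0.55],[0.85,-0.26,0,0.62],[0.95,-0.29,0,0.7],[1,-0.3,0,0.73],[1,-0.3,0,0.73]]])

```text
time: 114.65
position: [0.5376, 0.1374, 0.0863]
orientation: [[0.893, 0.451, -0.0], [0.451, -0.893, 0.0], [-0.0, -0.0, -1.0]]
contact_force: [0.6, -0.0, -0.5]
width: 0.0338
```

```bash
python3 p.py .5595 .1879 .0184 26.6
```

```text
shares [ 0.53  -0.44   0.849] turn 0.004 yaw 26.79 q6 1.23 t 114.65 F [ 0.6 -0.  -0.5] w 0.0338
```

Request:
carry_out(steps=[[[0.1,-0.1,0,0],[0.25,-0.2,0,0],[0.4,-0.33,0,0],[0.53,-0.44,0,0],[0.53,-0.44,0,0],[0.53,-0.44,0.12,0],[0.53,-0.44,0.28,0],[0.53,-0.44,0.44,0],[0.53,-0.44,0.58,0],[0.53,-0.44,0.68,0]]])

```text
time: 115.9
position: [0.5594, 0.1879, 0.031]
orientation: [[0.893, 0.449, -0.001], [0.449, -0.893, -0.0], [-0.001, -0.0, -1.0]]
contact_force: [-0.4, 0.5, -1.4]
width: 0.0335
```

```bash
python3 p.py .5595 .1879 .0184 26.6
```

```text
shares [0.001 0.001 0.157] turn 0.002 yaw 26.7 q6 1.32 t 115.9 F [-0.4  0.5 -1.4] w 0.0335
```

Request:
carry_out(steps=[[[0,0,0.03,0],[0,0,0.06,0],[0,0,0.09,0],[0,0,0.115,0],[0,0,0.13,0],[0,0,0.145,0],[0,0,0.155,0],[0,0,0.16,0],[0,0,0.165,0],[0,0,0.165,0]]])

```text
time: 117.15
position: [0.5596, 0.1881, 0.0188]
orientation: [[0.893, 0.449, 0.0], [0.449, -0.893, 0.0], [0.0, -0.0, -1.0]]
contact_force: [-0.9, -0.4, -1.9]
width: 0.034
```

```bash
python3 p.py .5595 .1879 .0184 26.6
```

```text
shares [-0.002  0.001  0.005] turn 0.002 yaw 26.71 q6 1.32 t 117.15 F [-0.9 -0.4 -1.9] w 0.034
```

Request:
carry_out(steps=[[[0,0,0.003,0],[0,0,0.006,0],[0,0,0.009,0],[0,0,0.009,0],[0,0,0.009,0],[0,0,0.009,0],[0,0,0.009,0],[0,0,0.009,0],[0,0,0.009,0],[0,0,0.009,0]]])

```text
time: 118.4
position: [0.5596, 0.188, 0.0184]
orientation: [[0.893, 0.449, 0.0], [0.449, -0.893, 0.0], [0.0, 0.0, -1.0]]
contact_force: [-2.2, 0.6, 5.1]
width: 0.0337
```

Request:
carry_out(steps=[[[0,0,0,0],[0,0,0,0],[0,0,0,0],[0,0,0,0],[0,0,-0.05,0],[0,0,-0.15,0],[0,0,-0.3,0],[0,0,-0.5,0],[0,0,-0.75,0],[0,0,-0.95,0]]], jaw=-0.1)

```text
time: 119.65
position: [0.5598, 0.1881, 0.0959]
orientation: [[0.893, 0.45, 0.001], [0.45, -0.893, 0.0], [0.001, 0.0, -1.0]]
contact_force: [0.4, 0.8, 0.3]
width: 0.0429
```

Request:
carry_out(steps=[[[-0.1,0.1,0,-0.1],[-0.2,0.2,0,-0.2],[-0.35,0.35,0,-0.35],[-0.5,0.5,0,-0.5],[-0.65,0.65,0,-0.65],[-0.75,0.75,0,-0.75],[-0.85,0.85,0,-0.85],[-0.95,0.95,0,-0.95],[-1,1,0,-1],[-1,1,0,-1]]], jaw=0.1)

```text
time: 120.9
position: [0.5242, 0.0804, 0.0947]
orientation: [[0.315, 0.949, 0.001], [0.949, -0.315, 0.0], [0.0, 0.0, -1.0]]
contact_force: [-0.4, 0.4, 0.0]
width: 0.0522
```

Request:
carry_out(steps=[[[-0.1,0.05,0,-0.1],[-0.2,0.1,0,-0.2],[-0.35,0.17,0,-0.35],[-0.5,0.25,0,-0.5],[-0.65,0.32,0,-0.65],[-0.75,0.37,0,-0.75],[-0.85,0.42,0,-0.85],[-0.95,0.47,0,-0.95],[-1,0.5,0,-1],[-1,0.5,0,-1]]])

```text
time: 122.15
position: [0.5372, -0.0079, 0.0943]
orientation: [[-0.448, 0.894, 0.0], [0.894, 0.448, 0.0], [-0.0, 0.0, -1.0]]
contact_force: [-0.1, 0.3, -0.2]
width: 0.0525
```

```bash
python3 p.py .6434 .2262 .10 116.6
python3 - <<'E'
from pale import *
c=snap('top','top17.png'); HUE['yellow']=[(20,36)]
for k,g in [('green',(.5079,.2954)),('red',(.5346,.2415)),('blue',(.5885,.1343)),('yellow',(.5616,.1879))]:
    try:
        r=pale(c,c['img'],k,*g,.012,26.6); d=r[0]-g; a=np.radians(26.6); print(k,r,'err mm',1000*np.array([d@[np.cos(a),np.sin(a)],d@[-np.sin(a),np.cos(a)]]))
    except Exception as e: print(k,e)
t=cv2.imread('pics/top17.png');cv2.imwrite('pics/z21.png',cv2.resize(t[120:260,80:270],(800,590),interpolation=cv2.INTER_CUBIC))
s=snap('side','side17.png')
for g in ['glass_white','glass_white_tip']:
    for n,cc in [('top',c),('side',s)]:
        for d in env.tip_of(g,n)[:2]: print(g,n,w(cc,d['location']).round(4),round(d['conf'],2))
E
```

```text
shares [ 2.021  2.498 -0.07 ] turn 0.001 yaw 116.63 q6 -0.6 t 122.15 F [-0.1  0.3 -0.2] w 0.0525
green (array([0.50820731, 0.29638025]), np.float64(139.125), np.float64(26.250119671992152)) err mm [0.71369252 0.7388928 ]
red (array([0.53435559, 0.24142498]), np.float64(125.0), np.float64(25.705328484098164)) err mm [-0.25213222  0.04235868]
blue (array([0.58874807, 0.13606352]), np.float64(123.0625), np.float64(18.974179276557887)) err mm [1.01143971 1.46578253]
yellow (array([0.56082781, 0.18831848]), np.float64(124.5), np.float64(27.507576868222635)) err mm [-0.50308184  0.71993719]
glass_white top [ 0.4032 -0.4597 -0.0046] 0.7
glass_white_tip top [0.5606 0.1847 0.0114] 0.46
```

View pics/z21.png

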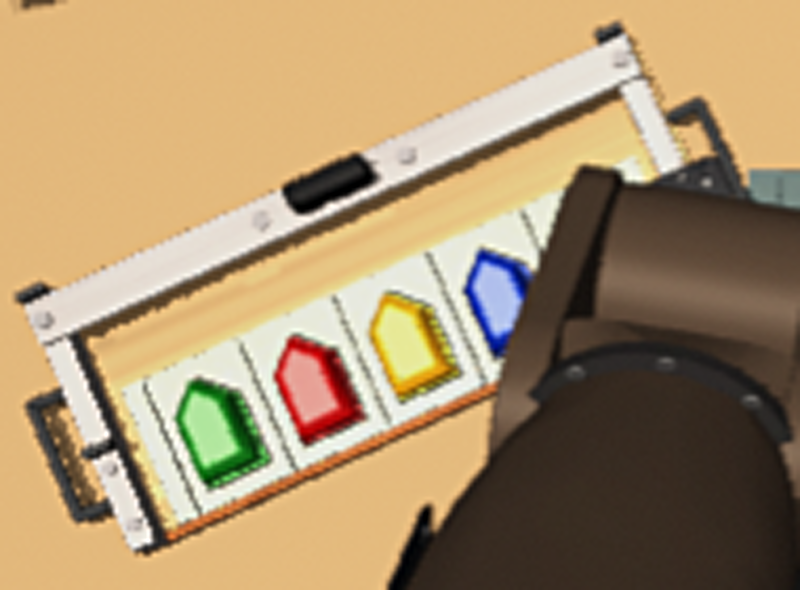

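View pics/side17.png

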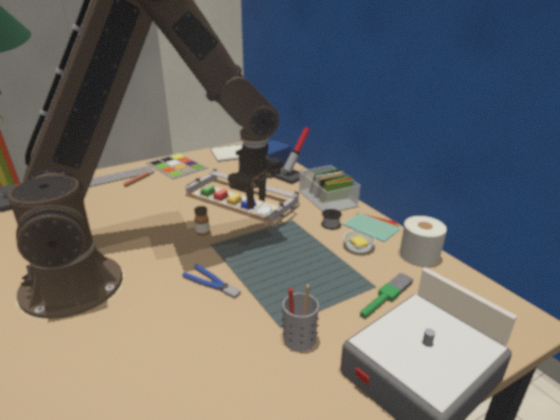

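Request:
carry_out(steps=[[[0.08,0.1,0,0],[0.16,0.2,0,0],[0.28,0.35,0,0],[0.4,0.5,-0.05,0],[0.52,0.65,-0.1,0],[0.6,0.75,-0.15,0],[0.68,0.85,-0.2,0],[0.76,0.95,-0.2,0],[0.8,1,-0.2,0],[0.8,1,-0.2,0]]])

```text
time: 123.7
position: [0.5796, 0.0854, 0.1099]
orientation: [[-0.45, 0.893, -0.0], [0.893, 0.45, 0.0], [0.0, -0.0, -1.0]]
contact_force: [-0.9, 0.2, 0.1]
width: 0.0522
```

Request:
carry_out(steps=[[[0.08,0.1,0,0],[0.16,0.2,0,0],[0.28,0.35,0,0],[0.4,0.5,0,0],[0.52,0.65,0,0],[0.6,0.75,0,0],[0.68,0.85,0,0],[0.76,0.95,0,0],[0.8,1,0,0],[0.8,1,0,0]]])

```text
time: 124.95
position: [0.6224, 0.1786, 0.11]
orientation: [[-0.45, 0.893, -0.0], [0.893, 0.45, 0.0], [0.0, -0.0, -1.0]]
contact_force: [0.2, -0.1, 0.2]
width: 0.0519
```

```bash
python3 p.py .6434 .2266 .053 116.6
```

```text
shares [0.418 0.505 0.712] turn 0.003 yaw 116.72 q6 -0.29 t 124.95 F [ 0.2 -0.1  0.2] w 0.0519
```

Request:
carry_out(steps=[[[0.1,0.12,0,0],[0.22,0.27,0,0],[0.35,0.42,0,0],[0.42,0.505,0,0],[0.42,0.505,0.1,0],[0.42,0.505,0.25,0],[0.42,0.505,0.4,0],[0.42,0.505,0.55,0],[0.42,0.505,0.67,0],[0.42,0.505,0.69,0]]])

```text
time: 126.2
position: [0.6431, 0.2264, 0.054]
orientation: [[-0.449, 0.893, -0.001], [0.893, 0.449, -0.0], [0.0, -0.001, -1.0]]
contact_force: [-0.5, 0.1, -0.4]
width: 0.0522
```

Request:
carry_out(steps=[[[0,0,0,0],[0,0,0,0],[0,0,0,0],[0,0,0,0],[0,0,0,0],[0,0,0,0],[0,0,0,0],[0,0,0,0],[0,0,0,0],[0,0,0,0]]], jaw=-0.85)

```text
time: 127.45
position: [0.6432, 0.2265, 0.0551]
orientation: [[-0.449, 0.893, -0.0], [0.893, 0.449, -0.0], [0.0, -0.0, -1.0]]
contact_force: [-3.9, -1.1, 5.5]
width: 0.0155
```

```bash
python3 p.py .5852 .1971 .053 116.6
```

```text
shares [-0.002 -0.813  0.026] turn 0.002 yaw 116.71 q6 -0.22 t 127.45 F [-3.9 -1.1  5.5] w 0.0155
```

Request:
carry_out(steps=[[[0,-0.06,0,0],[0,-0.14,0,0],[0,-0.22,0,0],[0,-0.31,0,0],[0,-0.4,0,0],[0,-0.49,0,0],[0,-0.58,0,0],[0,-0.66,0,0],[0,-0.72,0,0],[0,-0.76,0,0]]])

```text
time: 128.7
position: [0.5886, 0.1992, 0.0551]
orientation: [[-0.449, 0.893, 0.0], [0.893, 0.449, 0.0], [0.0, 0.0, -1.0]]
contact_force: [1.1, 4.7, 4.6]
width: 0.016
```

Request:
carry_out(steps=[[[0,-0.01,0,0],[0,-0.02,0,0],[0,-0.03,0,0],[0,-0.04,0,0],[0,-0.05,0,0],[0,-0.06,0,0],[0,-0.06,0,0],[0,-0.06,0,0],[0,-0.06,0,0],[0,-0.06,0,0]]])

```text
time: 129.95
position: [0.585, 0.1973, 0.055]
orientation: [[-0.449, 0.893, 0.001], [0.893, 0.449, 0.001], [0.0, 0.001, -1.0]]
contact_force: [3.6, 5.7, 3.7]
width: 0.0161
```

Request:
carry_out(steps=[[[0,-0.01,0,0],[0,-0.02,0,0],[0,-0.03,0,0],[0,-0.035,0,0],[0,-0.035,0,0],[0,-0.035,0,0],[0,-0.035,0,0],[0,-0.035,0,0],[0,-0.035,0,0],[0,-0.035,0,0]]])

```text
time: 131.2
position: [0.585, 0.1973, 0.0551]
orientation: [[-0.449, 0.893, 0.007], [0.893, 0.449, 0.003], [-0.001, 0.008, -1.0]]
contact_force: [17.2, 15.8, -6.1]
width: 0.0159
```

Request:
carry_out(steps=[[[0,0.015,0,0],[0,0.025,0,0],[0,0.025,0,0],[0,0.025,0,0],[0,0.025,0,0],[0,0.025,-0.05,0],[0,0.025,-0.15,0],[0,0.025,-0.3,0],[0,0.025,-0.5,0],[0,0.025,-0.75,0]]], jaw=0)

```text
time: 132.45
position: [0.584, 0.1967, 0.1163]
orientation: [[-0.45, 0.893, 0.0], [0.893, 0.45, 0.0], [-0.0, 0.0, -1.0]]
contact_force: [-1.1, -0.4, -0.2]
width: 0.0474
```

Request:
carry_out(steps=[[[-0.1,-0.1,-0.1,0],[-0.2,-0.2,-0.2,0],[-0.35,-0.35,-0.3,0],[-0.5,-0.5,-0.3,0],[-0.65,-0.65,-0.3,0],[-0.75,-0.75,-0.3,0],[-0.85,-0.85,-0.3,0],[-0.95,-0.95,-0.3,0],[-1,-1,-0.3,0],[-1,-1,-0.3,0]]])

```text
time: 133.7
position: [0.5485, 0.089, 0.1389]
orientation: [[-0.449, 0.893, 0.0], [0.893, 0.449, 0.0], [0.0, 0.0, -1.0]]
contact_force: [0.6, 0.2, 0.6]
width: 0.0477
```

Request:
carry_out(steps=[[[-0.1,-0.1,0,0],[-0.2,-0.2,0,0],[-0.35,-0.35,0,0],[-0.5,-0.5,0,0],[-0.65,-0.65,0,0],[-0.75,-0.75,0,0],[-0.85,-0.85,0,0],[-0.95,-0.95,0,0],[-1,-1,0,0],[-1,-1,0,0]]])

```text
time: 134.95
position: [0.513, -0.0184, 0.1389]
orientation: [[-0.449, 0.894, 0.0], [0.894, 0.449, 0.0], [0.0, 0.0, -1.0]]
contact_force: [0.5, -0.1, 0.5]
width: 0.0478
```

Request:
carry_out(steps=[[[-0.1,-0.1,0,0],[-0.2,-0.2,0,0],[-0.35,-0.35,0,0],[-0.5,-0.5,0,0],[-0.65,-0.65,0,0],[-0.75,-0.75,0,0],[-0.85,-0.85,0,0],[-0.95,-0.95,0,0],[-1,-1,0,0],[-1,-1,0,0]]])

```text
time: 136.2
position: [0.4775, -0.1258, 0.1389]
orientation: [[-0.449, 0.894, 0.0], [0.894, 0.449, 0.0], [0.0, 0.0, -1.0]]
contact_force: [-0.0, -0.6, -0.6]
width: 0.0476
```

Run:
```python
from pale import *
c=snap('top','top18.png'); HUE['yellow']=[(20,36)]
t=cv2.imread('pics/top18.png');cv2.imwrite('pics/z22.png',cv2.resize(t[120:260,80:270],(800,590),interpolation=cv2.INTER_CUBIC))
for k,g in [('green',(.5079,.2954)),('red',(.5346,.2415)),('blue',(.5885,.1343)),('yellow',(.5616,.1879))]:
    d=env.tip_of('glass_'+k,'top')[:1]
    print(k,[(w(c,x['location']).round(4)-[*g,.012],round(x['conf'],2)) for x in d])
d=env.tip_of('bar_grip','top')[:1]; a=np.radians(26.6)
for x in d:
    p=w(c,x['location']); print('bar',p, (p[:2]-[.5616,.1879])@[np.cos(a),np.sin(a)],x['conf'])
s=snap('side','side18.png');t=cv2.imread('pics/side18.png');cv2.imwrite('pics/z23.png',cv2.resize(t[160:235,180:300],(800,500),interpolation=cv2.INTER_CUBIC))
```

```text
green [(array([-0.003 , -0.0012, -0.001 ]), 0.81)]
red [(array([ 4.e-03, -1.e-04,  4.e-04]), 0.83)]
blue [(array([-0.0006,  0.0019,  0.0013]), 0.73)]
yellow [(array([ 0.0027, -0.0027, -0.0004]), 0.58)]
bar [0.58623555 0.19876549 0.05898821] 0.026893099954914467 0.76
```

View pics/z22.png

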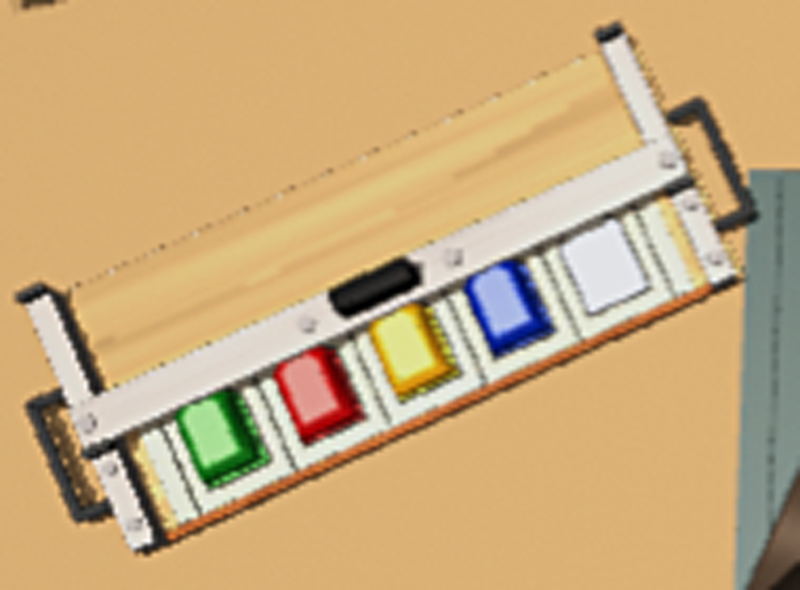

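View pics/z23.png

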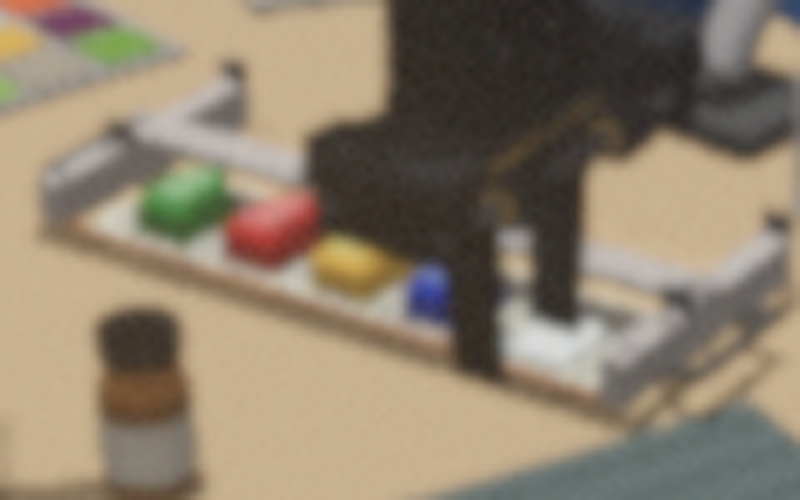

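View pics/top18.png

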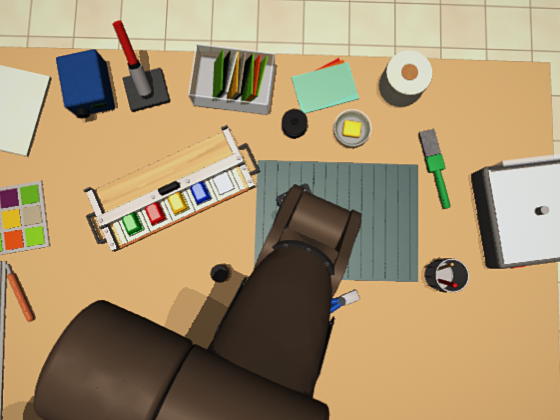

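Run:
```python
from rig import env
print(env.finish_job()); print(env.get_obs()['time'])
```

```text
the job is handed in; nothing more can be done
None
the job is handed in; nothing more can be done
```

The job is handed in at about 136 s of the 210 s allowed. All four pieces of glass on the bench (red, green, blue and yellow) lie on their own outlines, with the bar home over their tips. There was no white glass. The network's reports of a white piece fell on the tool cup and the yellow glass, and its outline stays empty.

**What I did**
- **Bar back:** I slid it to its stop before placing any glass. A further 3 mm of commanded push moved nothing.
- **Red:** My first placing was 4 mm too far towards the bar, from about 2 mm of bias in the top camera. I regripped it, set it right, and allowed for the bias afterwards.
- **Green:** It was knocked about 4 cm aside during the run, so I found it again before picking it up.
- **Yellow and blue:** I pushed both standing pieces over onto their flat sides on the mat, then picked them up. I first carried blue clear of the tool cup. It fell back upright on the first push and went over on the second.
- **Bar home:** It travelled 65.1 mm and stopped hard.

**Last checks**
- **Before closing the bar:** the pale tops of red, green and yellow were about 1 mm or less from their outlines. Blue read under 1 mm in a clear view; a later 1.8 mm reading was with blue partly hidden by the arm.
- **After closing the bar:** the network's positions agreed with the outlines to about 4 mm, which is its own accuracy. The bar grip measured 26.9 mm from the tray's middle, against 27 mm expected at home.
- **Bystanders:** in the last pictures those in view look unmoved; the arm covers part of the pliers in the last top view.
- **Setting down:** blue and yellow were pressed lightly onto the tray before release. Green was let go about 1 mm above it.

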